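# Clamp the split mould with its draw latch

## Robot

A 7-joint arm with a two-finger parallel gripper is mounted at the origin on a cart in front of the work surface, level with it; the furniture and walls round the work are solid. World frame = base frame: x ahead of the robot, y to its left, z up, the work surface at z = 0. Lengths are in m, angles in rad, forces in N, time in s.
With the tool pointing down it reaches from about 0.35 to 0.9 m from the base axis. Payload 19.9 kg.
Tool frame: the origin (TCP) lies at the very end of the fingers, on their centre line; the grasp point (between the pads) lies 19 mm behind it; z points along the fingers, x is the direction in which the jaws open and shut, and the axes are right-handed (so a half turn about z gives the same grasp; the last joint's range is limited). The gripper opens to 85 mm and grips with 20 to 120 N. Pads are 22 mm wide; open, the fingers measure 114 mm over their backs; the gripper's body (76 mm by 85 mm) begins 54 mm behind the grasp point. The pads swing forward as they close: fully open they stand 13 mm farther back than shut.
Start: joints at [-1.155, 0.417, -0.01, 1.614, 0.005, 1.111, -0.053], TCP at [0.276, 0.561, 0.231] pointing down, gripper open.
Joint ranges: [-2.81, 2.81], [-0.39, 2.02], [-1.27, 1.25], [0.06, 2.57], [-1.19, 4.33], [0.19, 2], [-2.82, 2.82]. Speed limits (rad/s): [1.89, 1.89, 2.39, 2.39, 3.01, 3.01, 3.01].

## Interface

Orientations are given as a 3x3 rotation matrix whose columns are the frame's x, y, z axes.
In Python, from bench import manip gives the robot as it stands.
- The arm moves only by the tool send_rows, never from a script. Its argument "deltas" is one flat list of numbers, 7 for each row, row after row: the shift along the tool's x, y, z in mm, then the turn, a rotation vector about the tool's x, y, z in degrees, then the opening in per cent of the stroke, from 0 (shut) to 100 (fully open). In form: [x, y, z, wx, wy, wz, fingers, x, y, z, wx, wy, wz, fingers, ...]. A call has 1 to 5 rows; each row is the pose to reach, as a shift and turn from the pose commanded when the call began, along the tool's axes at that moment; what a row does not reach only later rows make up. A row lasts 1/12 s, in which the tool goes at most 41.7 mm and 7.16 degrees, less where a joint would pass 70% of its speed; a pose out of reach is approached as far as the arm can. A call with a gripper value outside its range is refused whole. The fingers move at their own pace and stop on an object; "squeeze" is the grip in N (left out, the last holds). Time passes only in rows, so rows that repeat a pose let the fingers close. It gives the time, the measured TCP pose, the force and the opening at its end, in the units of the state.
- manip.sense(): the state, without advancing time (a new reading comes with each control period).
- manip.capture(name): name is "scene" or "top"; returns a dict with "pixels" (384x512x3 uint8, red, green, blue), "z_map" (384x512 float32, m along the optical axis (not along the pixel's ray), 0 where there is no reading), "mtx" (3x3 intrinsics, pixels), "R" (3x3) and "t" (3): a world point X has camera coordinates R X + t. Camera axes: x right, y down, z forward; pixel columns grow to the right and rows downward; lengths in m; the calibration is good to about 2 mm. A picture is of the moment at which its call begins.
- manip.job_done(): hands the job in, once; it reports no verdict.
Trained networks look in a picture, given as the dict that the camera call returned (one of the last four; its "shot" number tells which), for a name from the list of things; names that differ only in an ending like _2 or _b are one class to them, and where a whole thing is asked for, a point or a joint stands for the part that bears it (a point fixed in the world has none). Each returns a list of dicts, best first, with "conf" (0 to 1); they miss things now and then, are a little off and sometimes report something else, mostly with a low value. They report only what shows in the picture. A call takes as long as a camera call.
- manip.recognise(label, picture): "extent" ([left, top, width, height] in pixels, round what is visible of it).
- manip.outline_of(label, picture): "region" (384x512 bool, what is visible of it) and "extent" ([left, top, width, height] in pixels, round what is visible of it).
The state is a dict: "time": time; "joint_pos": joint angles; "qd": joint speeds; "joint_efforts": joint torques, N m; "ee_pos": TCP position; "ee_rot": TCP orientation; "wrist_force": force on the tool from outside, world axes, zero at the start; "wrist_torque": the same for the moment, N m; "grip_width": opening from 0.0 (shut) to 1.0 (fully open).
Only numpy, scipy, OpenCV 4.12 (cv2) and the standard library are available. Lean on these libraries where they do the work, as an engineer would, in place of code of your own. Each camera call takes 0.05 s, during which the arm holds its last target.

## Task

Close the two-part sample mould with the draw latch on its top: take the claw by its tab, lower its crossbar behind the keeper on the sliding half and draw it gently back until you feel it seated under the keeper's lip, then swing the lever back and down over centre until it lies fully home. Do not force the claw or the lever, and leave the beaker, the bottle and the screwdriver alone.

Things in the scene. Friction and masses are not known exactly. Their poses are not given: they have to be found in the camera images.
- mould: bolted-down split mould of bare aluminium on a grey base plate, 245 x 116 mm, flat top (deck) 45 mm above the bench. Origin on the bench under the lever pivot; x runs along the latch from lever to keeper, y across, z up. The half at x -76 to 44 mm is fixed; the other (x 46 to 134 mm when shut) slides along x, resists with 30 N, and stands open by g = 2 to 20 mm, which is not reported.
- seat_shut (a point): point on the fixed frame where the claw's crossbar centre lies once all is shut: mould x 95 mm, 3 mm above deck. While open, the seat is g farther along x. Keeper: steel lip on the sliding half, 22 mm wide, leaning 30 deg away from the lever, top edge 9.5 mm above deck, right over the seat centre; the seat is the corner under it. The deck beyond it is flat.
- pivot (a point): lever pivot, mould x 0, 59 mm above the bench; axis along mould y. A crank pin on the lever, 24 mm from the pivot, carries the claw: at lever angle q it is at mould x = -24 cos(q-0.122) mm, z = 59 + 24 sin(q-0.122) mm. The lever has 0.04 N m friction and stays where it is left; it follows when the claw is moved, which takes about 4 N.
- lever (a joint): lever angle, rad: 0 = home, handle flat, pointing to mould -x; pi/2 = upright; 2.6 = most open, leaning to the keeper. Steel handle 24 mm wide, 4 mm thick, end 82 mm from the pivot, upper face 7 mm off the pivot line. With the claw seated it stands at 1.2 to 2.1. Closing takes up to 20 N at the handle's end (do not exceed 40 N); dead centre is near 0.26, beyond it it stays down.
- draw (a joint): stretch of the claw's draw spring, m: 0 = slack, about 0.006 when the mould is shut and clamped; 6 N per mm.
- claw_link: claw, a flat steel loop; origin on the crank pin, x from pin to crossbar (113 mm when slack), y along the hinge, z up from the deck. Side strips 15.5 mm either side of the middle, 3 x 8 mm. Its stiff hinge (0.06 N m) holds it where it is put, so it rises with the turning lever unless caught under the keeper's lip. By hand it may bear on the mould with at most 18 N.
- claw_bar (a point): centre of the claw's round crossbar, 6 mm thick, 34 mm long across the latch; this hooks under the keeper.
- claw_tab (a point): grip point on the claw's dark upright tab, a fin 10 mm thick across the latch (mould y), 14 mm long, 34 mm tall. The point is 21 mm beyond the crossbar centre along the claw's x and 27 mm along its z, 13 mm below the tab's top.
- beaker: bystander: low glass beaker 55 mm wide, 71 mm high; origin under its middle.
- bottle: bystander: brown glass bottle with screw cap, 55 mm wide, 106 mm high; origin under its middle.
- driver: bystander: screwdriver lying on the bench, 192 mm long, 28 mm thick; origin under its middle.

How it is judged:
On the way:
1. the claw's crossbar is down behind the keeper with the lever still up (z of claw_bar in the frame of mould below 0.055 m and x of claw_bar in the frame of mould above 0.0955 m and value of joint lever above 1 rad), for 0.2 s.
At the end, for the whole second after the job is handed in: The lever lies home (within 0.06 rad), the claw's crossbar lies in its shut place under the keeper (mould x 92 to 99 mm, less than 55 mm above the bench) and the claw's spring is drawn by more than 4 mm (value of joint lever below 0.06 rad and value of joint draw above 0.004 m and x of claw_bar in the frame of mould between 0.092 and 0.099 m and z of claw_bar in the frame of mould below 0.055 m); the robot touches nothing.
It fails at once if the claw is pressed or dragged against the mould with more than 18 N while it is held or pushed by the gripper (contact force between the fingers and claw_link above 0.5 N and contact force between claw_link and mould above 18 N).
It fails at once if the lever is pushed with more than 40 N (contact force between the fingers and claw_link below 0.5 N and contact force between the fingers and mould above 40 N).
It fails at once if a bystander is moved by more than 20 mm (distance of any of beaker, bottle, driver from where it was at the start of the episode above 0.02 m).
It also fails if it takes over 54 s, if anything falls off the work surface, if the arm or the gripper's body presses on something with over 40 N, if the wrist force passes 120 N, or if a joint passes its speed limit or range.

## Working session

There is one attempt and no reset: what is moved stays moved. The work goes in short steps, Python scripts to look and compute and a tool call to move; the robot and the scene stay as the last step left them, time stands still between calls to the robot, and variables do not carry over. Pictures are saved under pics/ and viewed, and the job is handed in when it is done.

Besides the shell and the picture viewer there is one more tool, called after "Emit:" by a JSON object that holds its "op" and its "data", one argument or row to a line. send_rows: Moves the arm, as the interface text tells. Its arguments: {"type":"object","properties":{"deltas":{"type":"array"},"squeeze":{"type":"number"}},"required":["deltas"]}

```bash
ls; mkdir -p pics; cat > h.py <<'E'
import numpy as np,cv2
from bench import manip
def world(p,u,v,z=None):
    u=np.asarray(u,float);v=np.asarray(v,float)
    if z is None: z=p["z_map"][v.astype(int),u.astype(int)]
    K=p["mtx"];c=np.stack([(u-K[0,2])/K[0,0]*z,(v-K[1,2])/K[1,1]*z,z],-1)
    return (c-p["t"])@p["R"]
def proj(p,X):
    c=np.asarray(X)@p["R"].T+p["t"];q=c@p["mtx"].T
    return q[...,:2]/q[...,2:]
def save(n,im,s=1.5): cv2.imwrite("pics/"+n,cv2.cvtColor(cv2.resize(np.ascontiguousarray(im),None,fx=s,fy=s),cv2.COLOR_RGB2BGR))
E
python3 - <<'E'
from h import *
import pickle
d={}
for n in("scene","top"):
    p=manip.capture(n);save(n+"0.png",p["pixels"]);d[n]=p
    print(n,p["mtx"].round(1).tolist(),(-p["R"].T@p["t"]).round(3),p["R"].round(3).tolist())
    for l in["mould","lever","claw_link","claw_tab","beaker","bottle","driver","claw_bar"]:
        try:print(l,[(r["conf"],r["extent"]) for r in manip.recognise(l,p)][:2])
        except Exception as e:print(l,e)
pickle.dump(d,open("p0.pkl","wb"))
s=manip.sense();print(s)
E
```

```text
pics
scene [[455.2, 0.0, 267.1], [0.0, 455.2, 194.3], [0.0, 0.0, 1.0]] [0.285 0.461 0.716] [[-0.859, -0.511, -0.006], [-0.385, 0.654, -0.651], [0.337, -0.557, -0.759]]
mould []
lever [(0.69, [228.1, 183.7, 61.0, 60.5])]
claw_link [(0.62, [228.9, 201.1, 54.6, 46.1])]
claw_tab [(0.9, [229.7, 200.7, 54.6, 46.1]), (0.41, [281.8, 222.8, 70.7, 73.7])]
beaker [(0.57, [211.3, 159.2, 27.5, 42.2])]
bottle [(0.94, [171.3, 183.2, 33.7, 56.3])]
driver [(0.85, [280.0, 221.6, 72.8, 72.1])]
claw_bar [(0.76, [228.9, 204.5, 55.0, 42.3])]
top [[391.6, 0.0, 250.0], [0.0, 391.6, 191.3], [0.0, 0.0, 1.0]] [ 0.409 -0.008  0.896] [[-0.007, -1.0, 0.006], [-0.984, 0.005, -0.179], [0.179, -0.007, -0.984]]
mould [(0.89, [172.0, 175.3, 108.8, 57.7]), (0.25, [175.3, 187.1, 70.5, 18.6])]
lever [(0.8, [174.3, 188.2, 67.8, 19.9])]
claw_link [(0.55, [173.1, 190.0, 70.5, 18.4])]
claw_tab [(0.74, [173.4, 189.9, 68.3, 18.3])]
beaker [(0.89, [242.6, 127.3, 21.1, 28.7])]
bottle [(0.73, [192.3, 121.3, 32.0, 32.7]), (0.61, [174.2, 186.7, 67.7, 21.6])]
driver [(0.81, [194.5, 239.3, 84.1, 18.3])]
claw_bar [(0.76, [173.4, 187.2, 69.2, 18.2])]
{'time': 0.9, 'joint_pos': array([-1.15450539,  0.4173562 , -0.01029418,  1.61361132,  0.00468337,
        1.11069623, -0.05298392]), 'qd': array([ 4.41914781e-04, -9.08325515e-05,  9.80336813e-04, -1.91124234e-04,
       -5.81927819e-05,  5.62508421e-04, -7.64043738e-04]), 'joint_efforts': array([-2.36455726e-04, -8.64167976e+01,  6.77395742e-01, -4.35229397e+01,
        1.90272939e-02,  1.83804310e-03, -6.67548056e-05]), 'ee_pos': array([0.2762168 , 0.56062707, 0.2312827 ]), 'ee_rot': array([[ 4.41961753e-01,  8.97033895e-01,  3.12843456e-06],
       [ 8.97033894e-01, -4.41961752e-01, -5.26337184e-05],
       [-4.58315810e-05,  2.60684023e-05, -9.99999999e-01]]), 'wrist_force': array([ 0.00591448, -0.69643101, -1.11954707]), 'wrist_torque': array([-0.01642112, -0.01658737,  0.02187935]), 'grip_width': 0.9950437538168126}
```

```bash
python3 - <<'E'
from h import *
import pickle
d=pickle.load(open("p0.pkl","rb"))
p=d["scene"]["pixels"][140:310,160:370];save("sc.png",p,3.7)
p=d["top"]["pixels"][105:270,150:310];save("tc.png",p,3.6)
E
```

```text
(no output)
```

View pics/scene0.png

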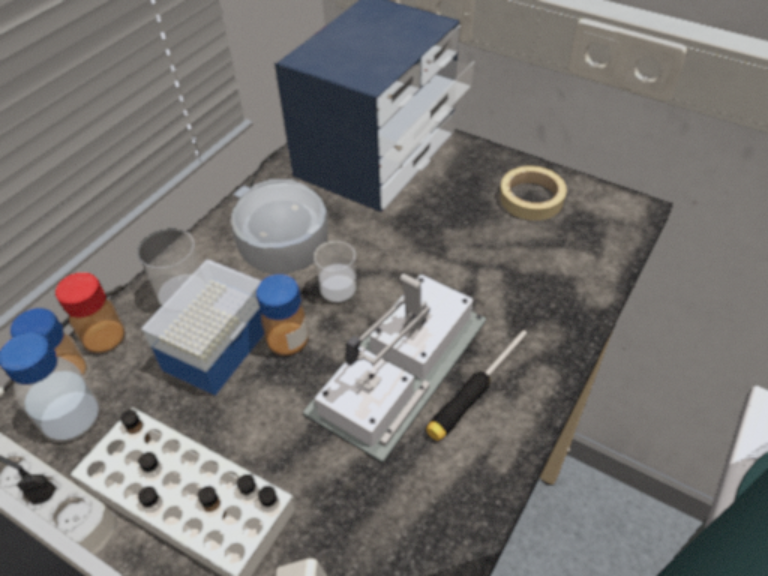

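View pics/sc.png

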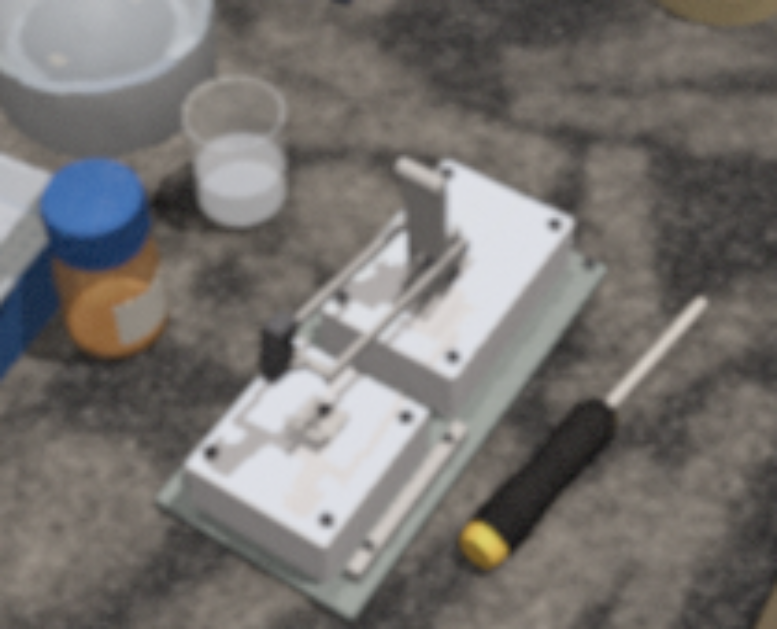

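View pics/tc.png

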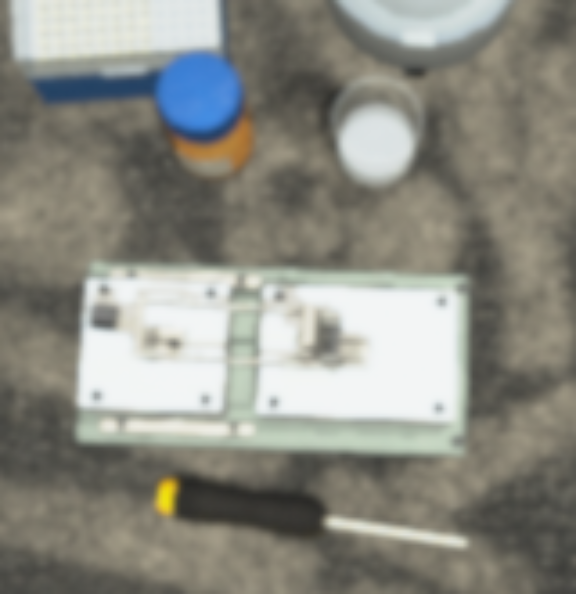

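```bash
python3 - <<'E'
from h import *
import pickle
d=pickle.load(open("p0.pkl","rb"))
for n in d:
    p=d[n]
    v,u=np.mgrid[0:384,0:512]
    W=world(p,u,v)
    print(n,"nodata",(p["z_map"]==0).mean())
    bench=W[(abs(W[...,2])<.02)&(abs(W[...,0]-.38)<.2)&(abs(W[...,1])<.25)];print("bench z",np.median(bench[:,2]))
    # white pixels on deck
    im=p["pixels"].astype(int)
    m=(abs(W[...,2]-.045)<.008)&(im.min(-1)>175)&(abs(W[...,0]-.38)<.2)&(abs(W[...,1])<.35)
    n_,lab,st,c=cv2.connectedComponentsWithStats(m.astype(np.uint8))
    for i in range(1,n_):
        if st[i,4]>150:
            P=W[lab==i]
            r=cv2.minAreaRect((P[:,:2]*1000).astype(np.float32))
            print(st[i],"z",np.median(P[:,2]).round(4),r)
            X=cv2.boxPoints(r);print(X.round(1).tolist())
E
```

```text
scene nodata 0.004084269205729167
bench z -0.0008071084553728997
[ 263  184   52   58 1175] z 0.044 ((537.7429809570312, -11.196781158447266), (121.09012603759766, 77.26019287109375), 88.70065307617188)
[[497.70001220703125, -70.9000015258789], [575.0, -72.5999984741211], [577.7000122070312, 48.5], [500.5, 50.20000076293945]]
[ 213  240   63   48 1497] z 0.0442 ((542.2982788085938, 113.41978454589844), (87.70207977294922, 75.20421600341797), 87.6023941040039)
[[502.8999938964844, 71.19999694824219], [578.0, 68.0], [581.7000122070312, 155.6999969482422], [506.6000061035156, 158.8000030517578]]
top nodata 0.0040740966796875
bench z -0.00040687733075149573
[171 185  43  35 834] z 0.0445 ((543.0338134765625, 113.40460968017578), (88.09855651855469, 77.62859344482422), 87.50271606445312)
[[502.29998779296875, 71.0999984741211], [579.9000244140625, 67.69999694824219], [583.7000122070312, 155.6999969482422], [506.20001220703125, 159.10000610351562]]
[ 221  185   56   37 1515] z 0.0445 ((539.034912109375, -11.29990005493164), (119.97350311279297, 79.9327392578125), 87.70807647705078)
[[496.70001220703125, -69.5999984741211], [576.5999755859375, -72.80000305175781], [581.4000244140625, 47.0], [501.5, 50.20000076293945]]
[190 190  23  14 265] z 0.0451 ((552.75439453125, 93.44139099121094), (48.96358108520508, 30.34241485595703), 89.74827575683594)
[[537.5, 69.0], [567.7999877929688, 68.9000015258789], [568.0, 117.9000015258789], [537.7000122070312, 118.0]]
```

```bash
cat >> h.py <<'E'
O=np.array([.5394,.0047,0]);a=np.deg2rad(87.8)
M=np.array([[np.cos(a),-np.sin(a),0],[np.sin(a),np.cos(a),0],[0,0,1]])
def mld(W): return (np.asarray(W)-O)@M   # world->mould
def wld(m): return np.asarray(m)@M.T+O
E
python3 - <<'E'
from h import *
import pickle
d=pickle.load(open("p0.pkl","rb"))
for n in d:
    p=d[n];v,u=np.mgrid[0:384,0:512]
    Q=mld(world(p,u,v))*1000;im=p["pixels"].astype(int)
    m=(Q[...,2]>50)&(abs(Q[...,1])<30)&(Q[...,0]>-80)&(Q[...,0]<170)
    n_,lab,st,c=cv2.connectedComponentsWithStats(m.astype(np.uint8))
    print(n)
    dark=m&(im.max(-1)<90)&(Q[...,0]>60)
    P=Q[dark];print("dark",len(P),P.min(0).round(1) if len(P) else 0,P.max(0).round(1) if len(P) else 0,np.median(P,0).round(1))
    for b in range(-40,170,10):
        s=m&(Q[...,0]>=b)&(Q[...,0]<b+10)
        if s.sum(): 
            P=Q[s]; print(b,s.sum(),"y",P[:,1].min().round(1),P[:,1].max().round(1),"z",np.percentile(P[:,2],[0,50,100]).round(1))
E
```

```text
scene
dark 107 [95.8 -6.9 51.3] [133.9   4.5 149.6] [128.9   0.8 137.3]
-20 2 y 5.9 6.3 z [52.2 59.4 66.6]
-10 39 y -18.1 17.6 z [50.9 65.7 93. ]
0 263 y -16.1 16.8 z [ 50.6  89.8 139.7]
10 162 y -17.5 16.7 z [ 50.1 120.2 142.1]
20 26 y -17.2 16.9 z [82.8 90.5 94.4]
30 32 y -16.7 16.5 z [86.5 92.3 95.6]
40 24 y -16.5 16.6 z [90.2 94.9 96.8]
50 27 y -17.7 16.3 z [91.6 97.4 99.8]
60 26 y -17.5 16.7 z [ 91.2  99.  101.4]
70 28 y -17.5 16.1 z [ 96.9 101.3 103.8]
80 29 y -18.4 16.3 z [ 98.6 103.3 106.3]
90 30 y -17.0 16.4 z [ 50.  103.3 108.3]
100 43 y -11.6 16.4 z [ 50.2 107.8 111.4]
110 85 y -11.1 15.7 z [ 52.2 107.7 150.2]
120 92 y -6.9 4.8 z [118.8 142.4 152.4]
130 50 y -6.2 3.6 z [118.6 130.2 148.1]
top
dark 0 0 0 [nan nan nan]
-30 1 y 6.0 6.0 z [50. 50. 50.]
-20 30 y -6.9 6.8 z [50.5 64.5 66.8]
-10 63 y -17.9 17.5 z [50.8 84.9 94. ]
0 86 y -17.8 16.6 z [ 56.8  93.  141.7]
10 56 y -16.0 16.8 z [ 60.1 138.8 142.2]
20 17 y -15.8 16.1 z [85.3 92.5 95.8]
30 19 y -17.6 16.3 z [90.  94.1 98.4]
40 18 y -16.9 16.3 z [ 90.4  96.1 100.8]
50 16 y -16.2 15.9 z [ 90.2  97.3 100.3]
60 20 y -17.9 16.5 z [ 97.6 100.8 102.6]
70 19 y -16.6 16.4 z [ 94.8 102.1 105.8]
80 18 y -17.5 15.6 z [ 50.4 104.6 110.2]
90 28 y -17.4 15.9 z [ 50.6 105.5 109.9]
100 73 y -16.7 16.4 z [ 50.1 107.9 111.7]
110 64 y -15.8 15.1 z [ 52.1 115.2 151.2]
120 31 y -4.4 4.4 z [117.4 147.8 152.2]
130 5 y -3.9 4.2 z [127.2 128.  139.1]
  return _methods._mean(a, axis=axis, dtype=dtype,
  ret = um.true_divide(
```

```bash
cat >> h.py <<'E'
from scipy.spatial.transform import Rotation as Ro
from scipy.optimize import fsolve
def pin(q): return np.array([-24*np.cos(q-.122),59+24*np.sin(q-.122)])
L=113.
def claw(bx,bz,q0=1.7):
    q=fsolve(lambda q:np.hypot(*(np.array([bx,bz])-pin(q[0])))-L,q0)[0]
    d=np.array([bx,bz])-pin(q);return q,np.arctan2(d[1],d[0])
def grip(bx,bz,q0=1.7,up=4):
    "TCP pose (world) for bar position in mould mm; up: mm above tab point along claw z"
    q,th=claw(bx,bz,q0);c,s=np.cos(th),np.sin(th)
    ex=np.array([c,0,s]);ez=np.array([-s,0,c])
    tcp=np.array([bx,YC,bz])+21*ex+(27+up-19)*ez
    Z=M@-ez;X=M@np.array([0,-1,0]);R=np.stack([X,np.cross(Z,X),Z],1)
    return wld(tcp/1000),R,q,th
YC=-0.5
def rel(p,R,s=None,P0=None,R0=None):
    s=s or manip.sense();P0=s["ee_pos"] if P0 is None else P0;R0=s["ee_rot"] if R0 is None else R0
    d=R0.T@(p-P0)*1000;w=Ro.from_matrix(R0.T@R).as_rotvec(degrees=True)
    return np.r_[d,w].round(2)
def st():
    s=manip.sense();m=mld(s["ee_pos"])*1000
    Rm=M.T@s["ee_rot"]
    print("t",round(s["time"],2),"tcp mould",m.round(1),"tilt z",Rm[:,2].round(3),"x",Rm[:,0].round(3),"F mould",(M.T@s["wrist_force"]).round(2),"grip",round(s["grip_width"],3))
    return s
E
python3 - <<'E'
from h import *
import pickle
d=pickle.load(open("p0.pkl","rb"))
p=d["scene"];v,u=np.mgrid[0:384,0:512];W=world(p,u,v)
for y in np.arange(.0,.6,.1):
  print(round(y,1),[ (lambda s: round(float(np.percentile(W[s][:,2],99)),2) if s.sum()>3 else None)((abs(W[...,0]-x)<.05)&(abs(W[...,1]-y-.05)<.05)) for x in np.arange(.25,.8,.1)])
Q=mld(W)*1000
for n in d:
  Q=mld(world(d[n],u,v))*1000
  s=(abs(Q[...,1])<14)&(Q[...,2]>47.5)&(Q[...,2]<60)&(Q[...,0]>80)&(Q[...,0]<140);P=Q[s];o=np.argsort(P[:,0]);print(n,P[o][:,[0,1,2]].round(1).tolist()[:60])
st()
for b in [(109.4,106.9),(121,90),(121,60),(121,50),(115,48.3),(113.7,48)]:
    P,R,q,th=grip(*b);print(b,"q",q.round(3),"th",np.degrees(th).round(1),(mld(P)*1000).round(1),rel(P,R))
P,R,q,th=grip(109.4,106.9);P2=P-R[:,2]*.06
print(rel(P2,R))
E
```

```text
0.0 [None, 0.0, 0.03, 0.14, 0.11, 0.11]
0.1 [None, 0.0, 0.02, 0.15, 0.1, 0.09]
0.2 [None, 0.0, 0.0, 0.06, 0.04, 0.06]
0.3 [0.63, None, 0.06, 0.04, 0.06, 0.1]
0.4 [0.72, None, None, 0.19, 0.19, 0.07]
0.5 [None, None, None, None, None, None]
scene [[90.4, -5.7, 47.7], [90.5, 7.1, 48.8], [91.1, -9.5, 48.6], [91.4, 9.8, 49.0], [91.4, 5.6, 48.8], [91.7, -11.2, 48.0], [91.8, -6.9, 48.5], [92.1, 1.9, 49.7], [92.1, -0.1, 51.2], [92.2, -0.2, 48.1], [92.3, 4.1, 48.6], [92.8, 2.3, 47.7], [92.8, -8.3, 48.6], [92.8, 8.7, 49.9], [93.1, -1.6, 51.3], [93.2, 6.8, 48.8], [93.5, 4.9, 47.6], [94.0, -1.0, 49.8], [94.1, -9.5, 49.3], [94.2, -5.1, 49.8], [94.3, 7.6, 47.8], [94.4, 3.4, 47.5], [94.4, -2.7, 52.0], [95.3, -8.7, 48.3], [95.3, 2.1, 50.8], [95.8, -1.9, 51.3], [95.9, 2.3, 48.6], [95.9, -6.1, 48.0], [96.1, 0.4, 50.4], [96.2, -10.2, 48.2], [96.3, 6.9, 49.6], [96.4, -3.6, 50.6], [96.5, 4.9, 48.3], [96.7, -7.8, 47.6], [97.2, 9.6, 50.0], [97.3, 1.3, 49.5], [97.4, 7.6, 48.5], [97.5, -0.6, 51.4], [98.0, 5.8, 47.9], [98.2, -0.3, 49.4], [98.3, -8.7, 48.8], [98.4, -2.1, 51.3], [98.5, -6.5, 47.9], [98.6, 2.1,
[... 1599 characters left out ...]
 x [ 0.913 -0.407 -0.   ] F mould [-0.7  -0.03 -1.12] grip 0.995
(109.4, 106.9) q 1.65 th 12.2 [127.4  -0.5 123.1] [-265.82  430.37  108.23   10.84    7.04   65.71]
(121, 90) q 2.047 th 4.3 [141.   -0.5 103.5] [-253.34  424.8   127.76    3.82    2.48   65.94]
(121, 60) q 2.12 th -10.6 [143.9  -0.5  67.9] [-250.77  423.66  163.39   -9.42   -6.12   65.77]
(121, 50) q 2.216 th -15.3 [144.4  -0.5  56. ] [-250.25  423.43  175.27  -13.55   -8.79   65.56]
(115, 48.3) q 1.994 th -17.3 [138.6  -0.5  53.5] [-255.55  425.79  177.8   -15.34   -9.96   65.45]
(113.7, 48) q 1.946 th -17.6 [137.3  -0.5  53.1] [-256.71  426.31  178.23  -15.63  -10.15   65.43]
[-277.42  435.54   49.59   10.84    7.04   65.71]
```

Emit:
{"op": "send_rows", "data": {
  "deltas": [-21, 33, 2, 1, 0.5, 6, 50, -42, 66, 4, 2, 1, 12, 50, -63, 99, 8, 3, 1.5, 18, 50, -84, 132, 12, 4, 2, 24, 50, -105, 165, 16, 5, 3, 30, 50]
}}

```text
time: 1.32
ee_pos: [0.3787, 0.392, 0.2154]
ee_rot: [[0.835, 0.55, -0.03], [0.55, -0.83, 0.097], [0.028, -0.098, -0.995]]
wrist_force: [0.9, 0.4, -0.5]
grip_width: 0.496
```

```bash
python3 - <<'E'
from h import *
st();P,R,q,th=grip(109.4,106.9);P2=P-R[:,2]*.06
print(rel(P2,R))
E
```

```text
t 1.32 tcp mould [380.8 175.5 215.4] tilt z [ 0.096  0.034 -0.995] x [ 0.581 -0.813  0.028] F mould [ 0.4  -0.93 -0.54] grip 0.496
[-12.57 320.57   2.     5.9    3.97  35.39]
```

Emit:
{"op": "send_rows", "data": {
  "deltas": [-2, 40, 0, 1, 0.5, 6, 50, -4, 80, 0, 2, 1, 12, 50, -6, 120, 0, 3, 2, 18, 50, -8, 160, 0, 4, 3, 24, 50, -10, 200, 0, 5, 3.5, 30, 50]
}}

```text
time: 1.73
ee_pos: [0.481, 0.2207, 0.1959]
ee_rot: [[0.998, 0.057, 0.001], [0.055, -0.979, 0.197], [0.012, -0.197, -0.98]]
wrist_force: [1.3, 0.7, 0.2]
grip_width: 0.504
```

```bash
python3 - <<'E'
from h import *
st();P,R,q,th=grip(109.4,106.9);P2=P-R[:,2]*.06
print(rel(P2,R))
E
```

```text
t 1.73 tcp mould [213.6  66.7 195.9] tilt z [ 0.197  0.007 -0.98 ] x [ 0.094 -0.996  0.012] F mould [ 0.8  -1.28  0.18] grip 0.504
[ 57.43 105.67  -6.01   0.85   0.43   5.4 ]
```

Emit:
{"op": "send_rows", "data": {
  "deltas": [19, 35, -2, 0.3, 0.2, 2, 50, 38, 70, -4, 0.6, 0.3, 4, 50, 57.4, 105.7, -6, 0.85, 0.4, 5.4, 50, 57.4, 105.7, -6, 0.85, 0.4, 5.4, 50, 57.4, 105.7, -6, 0.85, 0.4, 5.4, 50]
}}

```text
time: 2.15
ee_pos: [0.545, 0.119, 0.1812]
ee_rot: [[0.999, -0.037, 0.006], [-0.037, -0.977, 0.209], [-0.001, -0.209, -0.978]]
wrist_force: [-0.1, 1.9, 0.5]
grip_width: 0.501
```

```bash
python3 - <<'E'
from h import *
st();P,R,q,th=grip(109.4,106.9)
print(rel(P,R))
for n in("scene","top"):
    p=manip.capture(n)
    save(n+"1.png",(p["pixels"][140:290,160:370] if n=="scene" else p["pixels"][105:270,130:310]),3.6)
E
```

```text
t 2.15 tcp mould [114.5  -1.2 181.2] tilt z [ 0.209  0.002 -0.978] x [ 0.001 -1.    -0.001] F mould [1.91 0.22 0.46] grip 0.501
[-0.58 -0.48 59.53  0.14  0.1   0.06]
```

View pics/scene1.png

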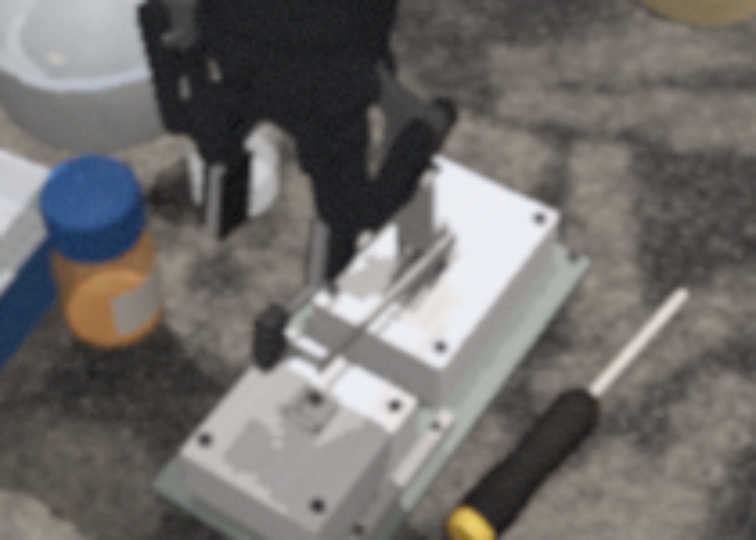

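View pics/top1.png

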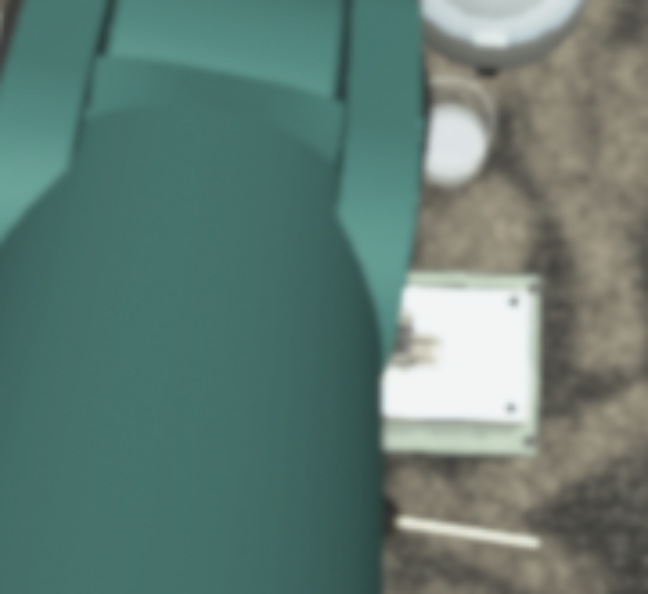

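Emit:
{"op": "send_rows", "data": {
  "deltas": [-0.5, -0.5, 20, 0, 0, 0, 50, -0.5, -0.5, 40, 0, 0, 0, 50, -0.5, -0.5, 55, 0, 0, 0, 50, -0.5, -0.5, 59.5, 0, 0, 0, 50, -0.5, -0.5, 59.5, 0, 0, 0, 50]
}}

```text
time: 2.67
ee_pos: [0.5431, 0.1357, 0.1229]
ee_rot: [[1.0, -0.031, 0.004], [-0.031, -0.977, 0.21], [-0.003, -0.21, -0.978]]
wrist_force: [0.3, -0.6, 0.6]
grip_width: 0.501
```

```bash
python3 - <<'E'
from h import *
st();P,R,q,th=grip(109.4,106.9)
print(rel(P,R))
for n in("scene",):
    p=manip.capture(n)
    save(n+"2.png",(p["pixels"][160:280,190:330] ),5)
E
```

```text
t 2.67 tcp mould [131.    1.4 122.9] tilt z [ 0.21   0.004 -0.978] x [ 0.008 -1.    -0.003] F mould [-0.61 -0.35  0.6 ] grip 0.501
[ 1.83  3.51 -0.94  0.09  0.24  0.39]
```

View pics/scene2.png

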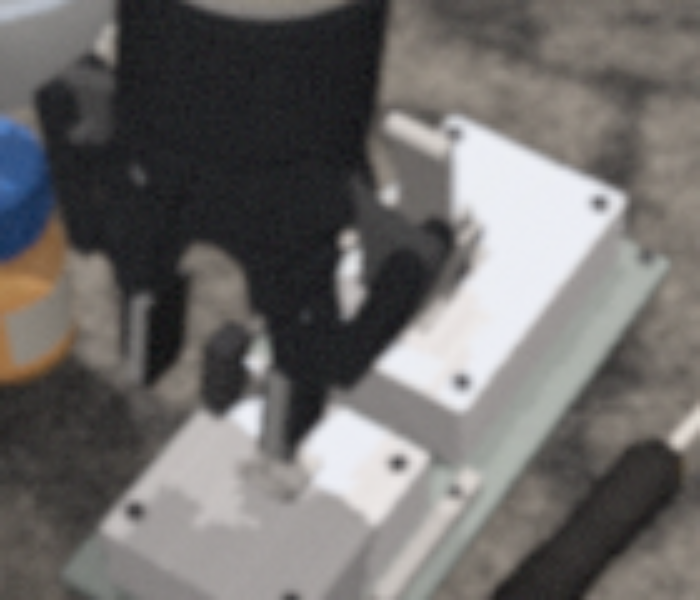

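Emit:
{"op": "send_rows", "data": {
  "deltas": [1.8, 3.5, -0.9, 0, 0, 0.4, 50, 1.8, 3.5, -0.9, 0, 0, 0.4, 50, 1.8, 3.5, -0.9, 0, 0, 0.4, 50]
}}

```text
time: 2.97
ee_pos: [0.5462, 0.1305, 0.1245]
ee_rot: [[0.999, -0.04, 0.007], [-0.04, -0.977, 0.21], [-0.001, -0.21, -0.978]]
wrist_force: [-0.6, 0.0, 0.4]
grip_width: 0.499
```

```bash
python3 - <<'E'
from h import *
st();P,R,q,th=grip(109.4,106.9)
print(rel(P,R))
E
```

```text
t 2.97 tcp mould [125.9  -2.  124.5] tilt z [ 0.21   0.001 -0.978] x [-0.002 -1.    -0.001] F mould [0.01 0.6  0.45] grip 0.499
[-1.47 -1.1   1.73  0.07  0.05 -0.13]
```

Emit:
{"op": "send_rows", "data": {
  "deltas": [0, 0, 0, 0, 0, 0, 50, 0, 0, 0, 0, 0, 0, 50]
}}

```text
time: 3.13
ee_pos: [0.5458, 0.1308, 0.124]
ee_rot: [[0.999, -0.039, 0.006], [-0.04, -0.977, 0.21], [-0.002, -0.21, -0.978]]
wrist_force: [0.8, 0.0, -0.8]
grip_width: 0.499
```

```bash
python3 - <<'E'
from h import *
st();P,R,q,th=grip(109.4,106.9)
print(rel(P,R))
E
```

```text
t 3.13 tcp mould [126.3  -1.5 124. ] tilt z [ 0.21   0.002 -0.978] x [-0.001 -1.    -0.002] F mould [ 0.07 -0.82 -0.75] grip 0.499
[-1.04 -0.9   1.15  0.08  0.1  -0.1 ]
```

Emit:
{"op": "send_rows", "data": {
  "deltas": [-1, -1, 1, 0, 0, 0, 30, -1, -1, 1, 0, 0, 0, 10, -1, -1, 1, 0, 0, 0, 0, -1, -1, 1, 0, 0, 0, 0, -1, -1, 1, 0, 0, 0, 0],
  "squeeze": 30
}}

```text
time: 3.55
ee_pos: [0.5448, 0.1321, 0.123]
ee_rot: [[0.999, -0.039, 0.006], [-0.04, -0.977, 0.21], [-0.002, -0.21, -0.978]]
wrist_force: [1.2, 0.8, 0.5]
grip_width: 0.118
```

Emit:
{"op": "send_rows", "data": {
  "deltas": [0, 0, 0, 0, 0, 0, 0, 0, 0, 0, 0, 0, 0, 0]
}}

```text
time: 3.72
ee_pos: [0.5448, 0.1321, 0.1229]
ee_rot: [[0.999, -0.039, 0.006], [-0.04, -0.977, 0.21], [-0.002, -0.21, -0.978]]
wrist_force: [-0.0, 1.4, 0.2]
grip_width: 0.108
```

```bash
python3 - <<'E'
from h import *
st();P,R,q,th=grip(109.4,106.9)
print(rel(P,R))
p=manip.capture("scene");save("scene3.png",(p["pixels"][160:280,190:330] ),5)
E
```

```text
t 3.72 tcp mould [127.5  -0.5 122.9] tilt z [ 0.21   0.002 -0.978] x [-0.001 -1.    -0.002] F mould [1.37 0.06 0.22] grip 0.108
[ 0.    0.13 -0.16  0.08  0.12 -0.1 ]
```

View pics/scene3.png

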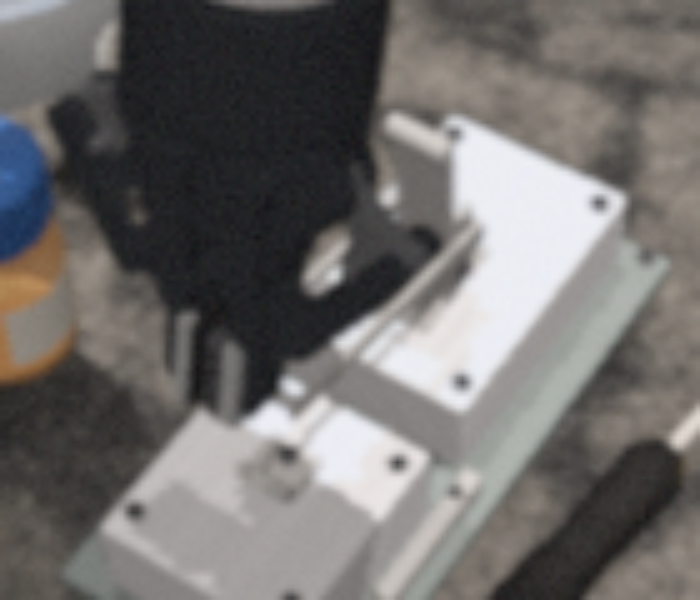

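```bash
python3 - <<'E'
from h import *
s=manip.sense()
for b in [(112,103),(115,99),(118,95),(120.5,91),(121.5,86),(121.5,80),(121.5,74),(121.5,68),(121.5,62),(121.5,57),(121.5,53),(121.5,51)]:
    P,R,q,th=grip(*b,2.0);print(b,"q",q.round(3),"th",np.degrees(th).round(1),rel(P,R,s).round(1))
E
```

```text
(112, 103) q 1.726 th 10.2 [ 0.  -2.   5.  -1.9  0.1 -0.1]
(115, 99) q 1.825 th 8.2 [ 0.  -4.5 10.2 -3.9  0.1 -0.1]
(118, 95) q 1.933 th 6.4 [ 0.  -6.9 15.5 -5.7  0.1 -0.1]
(120.5, 91) q 2.028 th 4.7 [ 0.  -8.8 20.6 -7.4  0.1 -0.1]
(121.5, 86) q 2.059 th 2.3 [ 0.  -9.1 26.6 -9.8  0.1 -0.1]
(121.5, 80) q 2.055 th -0.7 [  0.   -8.2  33.7 -12.9   0.1  -0.1]
(121.5, 74) q 2.066 th -3.7 [  0.1  -7.3  40.8 -15.9   0.1  -0.1]
(121.5, 68) q 2.089 th -6.7 [  0.1  -6.3  47.9 -18.8   0.1  -0.1]
(121.5, 62) q 2.126 th -9.6 [  0.1  -5.2  55.  -21.7   0.1  -0.1]
(121.5, 57) q 2.166 th -11.9 [  0.1  -4.3  60.8 -24.1   0.1  -0.1]
(121.5, 53) q 2.205 th -13.8 [  0.1  -3.5  65.5 -25.9   0.1  -0.1]
(121.5, 51) q 2.226 th -14.7 [  0.1  -3.1  67.9 -26.8   0.1  -0.1]
```

Emit:
{"op": "send_rows", "data": {
  "deltas": [0, -2, 5, -1.9, 0, 0, 0, 0, -4.5, 10.2, -3.9, 0, 0, 0, 0, -6.9, 15.5, -5.7, 0, 0, 0, 0, -8.8, 20.6, -7.4, 0, 0, 0, 0, -8.8, 20.6, -7.4, 0, 0, 0]
}}

```text
time: 4.18
ee_pos: [0.5448, 0.1458, 0.1038]
ee_rot: [[0.999, -0.038, -0.0], [-0.038, -0.996, 0.08], [-0.003, -0.08, -0.997]]
wrist_force: [0.8, -3.7, -0.3]
grip_width: 0.108
```

```bash
python3 - <<'E'
from h import *
s=st()
for b in [(121.5,91),(121.5,86),(121.5,80),(121.5,74),(121.5,68),(121.5,62),(121.5,57),(121.5,53),(121.5,51)]:
    P,R,q,th=grip(*b,2.0);print(b,"q",q.round(3),"th",np.degrees(th).round(1),rel(P,R,s).round(1))
p=manip.capture("scene");save("scene4.png",(p["pixels"][160:280,190:330] ),5)
E
```

```text
t 4.18 tcp mould [1.412e+02 1.000e-01 1.038e+02] tilt z [ 0.08   0.003 -0.997] x [ 0.001 -1.    -0.003] F mould [-3.66 -0.95 -0.26] grip 0.108
(121.5, 91) q 2.074 th 4.9 [ 0.6 -0.3 -1.   0.3  0.2  0. ]
(121.5, 86) q 2.059 th 2.3 [ 0.6 -0.4  5.  -2.3  0.2  0. ]
(121.5, 80) q 2.055 th -0.7 [ 0.6 -0.5 12.1 -5.3  0.2  0. ]
(121.5, 74) q 2.066 th -3.7 [ 0.6 -0.5 19.2 -8.3  0.2  0. ]
(121.5, 68) q 2.089 th -6.7 [  0.6  -0.5  26.4 -11.3   0.2   0. ]
(121.5, 62) q 2.126 th -9.6 [  0.7  -0.3  33.5 -14.2   0.2   0. ]
(121.5, 57) q 2.166 th -11.9 [  0.7  -0.2  39.5 -16.5   0.2   0.1]
(121.5, 53) q 2.205 th -13.8 [  0.7  -0.   44.2 -18.4   0.2   0.1]
(121.5, 51) q 2.226 th -14.7 [  0.7   0.1  46.6 -19.3   0.2   0.1]
```

View pics/scene4.png

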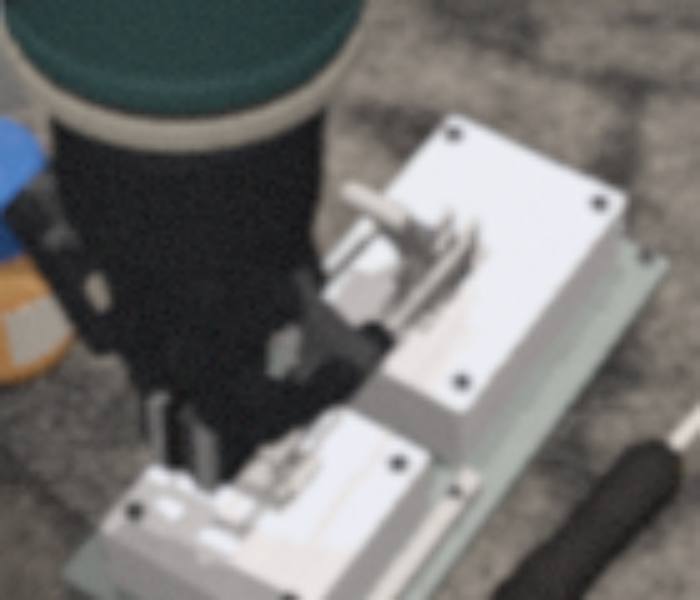

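```bash
python3 - <<'E'
from h import *
import pickle
p=pickle.load(open("p0.pkl","rb"))["scene"];v,u=np.mgrid[0:384,0:512];W=world(p,u,v)
for l,(a,b,c,d) in dict(bottle=[171,183,34,56],beaker=[211,159,27,42]).items():
    Q=W[b:b+d,a:a+c].reshape(-1,3);Q=Q[(Q[:,2]>.03)];print(l,np.percentile(Q,[3,50,97],axis=0).round(3).tolist())
E
```

```text
bottle [[0.659, 0.064, 0.034], [0.675, 0.093, 0.086], [0.719, 0.108, 0.106]]
beaker [[0.653, -0.052, 0.032], [0.68, -0.026, 0.051], [0.728, 0.002, 0.07]]
```

Emit:
{"op": "send_rows", "data": {
  "deltas": [0.6, -0.4, 5, -2.3, 0, 0, 0, 0.6, -0.5, 12, -5.3, 0, 0, 0, 0.6, -0.5, 19, -8.3, 0, 0, 0, 0.6, -0.5, 26, -11.3, 0, 0, 0, 0.6, -0.5, 26, -11.3, 0, 0, 0]
}}

```text
time: 4.65
ee_pos: [0.5449, 0.1489, 0.0774]
ee_rot: [[0.999, -0.036, -0.009], [-0.037, -0.993, -0.116], [-0.005, 0.117, -0.993]]
wrist_force: [0.9, -2.8, -2.6]
grip_width: 0.108
```

```bash
python3 - <<'E'
from h import *
s=st()
for b in [(121.5,68),(121.5,62),(121.5,57),(121.5,53),(121.5,51)]:
    P,R,q,th=grip(*b,2.0);print(b,"q",q.round(3),"th",np.degrees(th).round(1),rel(P,R,s).round(1))
E
```

```text
t 4.65 tcp mould [144.3   0.   77.4] tilt z [-0.117  0.005 -0.993] x [ 0.001 -1.    -0.005] F mould [-2.75 -1.   -2.55] grip 0.108
(121.5, 68) q 2.089 th -6.7 [ 0.5  0.5 -0.   0.   0.3  0.1]
(121.5, 62) q 2.126 th -9.6 [ 0.6 -0.8  7.  -2.9  0.3  0.1]
(121.5, 57) q 2.166 th -11.9 [ 0.6 -1.8 12.9 -5.2  0.3  0.1]
(121.5, 53) q 2.205 th -13.8 [ 0.6 -2.6 17.6 -7.1  0.2  0.1]
(121.5, 51) q 2.226 th -14.7 [ 0.6 -2.9 19.9 -8.   0.2  0.1]
```

Emit:
{"op": "send_rows", "data": {
  "deltas": [0.3, -0.8, 7, -2.9, 0, 0, 0, 0.3, -1.8, 13, -5.2, 0, 0, 0, 0.3, -2.6, 17.6, -7.1, 0, 0, 0, 0.3, -2.9, 19.9, -8, 0, 0, 0, 0.3, -2.9, 19.9, -8, 0, 0, 0]
}}

```text
time: 5.07
ee_pos: [0.5457, 0.1479, 0.0583]
ee_rot: [[0.999, -0.038, -0.014], [-0.04, -0.967, -0.251], [-0.004, 0.251, -0.968]]
wrist_force: [0.0, -1.5, -1.5]
grip_width: 0.115
```

```bash
python3 - <<'E'
from h import *
s=st()
for b in [(121.5,51),(121.5,50),(120,48.5),(118,48.2),(117,48.2),(116,48.2),(115,48.2),(114,48),(113,48)]:
    P,R,q,th=grip(*b,2.0);print(b,"q",q.round(3),"th",np.degrees(th).round(1),rel(P,R,s).round(1))
p=manip.capture("scene");save("scene5.png",(p["pixels"][160:280,190:330] ),5)
E
```

```text
t 5.07 tcp mould [143.3  -0.8  58.3] tilt z [-0.251  0.004 -0.968] x [-0.001 -1.    -0.004] F mould [-1.45 -0.09 -1.46] grip 0.115
(121.5, 51) q 2.226 th -14.7 [-0.3 -1.8  0.6 -0.2  0.2 -0. ]
(121.5, 50) q 2.237 th -15.1 [-0.3 -2.1  1.7 -0.6  0.2 -0. ]
(120, 48.5) q 2.192 th -16.2 [-0.3 -1.2  3.9 -1.7  0.2 -0. ]
(118, 48.2) q 2.115 th -16.8 [-0.3  0.5  4.9 -2.3  0.2 -0. ]
(117, 48.2) q 2.075 th -17.0 [-0.3  1.4  5.3 -2.5  0.2 -0. ]
(116, 48.2) q 2.035 th -17.2 [-0.3  2.4  5.6 -2.6  0.2 -0. ]
(115, 48.2) q 1.995 th -17.4 [-0.3  3.3  5.9 -2.8  0.2 -0. ]
(114, 48) q 1.958 th -17.6 [-0.3  4.2  6.4 -3.   0.2 -0. ]
(113, 48) q 1.918 th -17.7 [-0.3  5.1  6.7 -3.2  0.2 -0. ]
```

View pics/scene5.png

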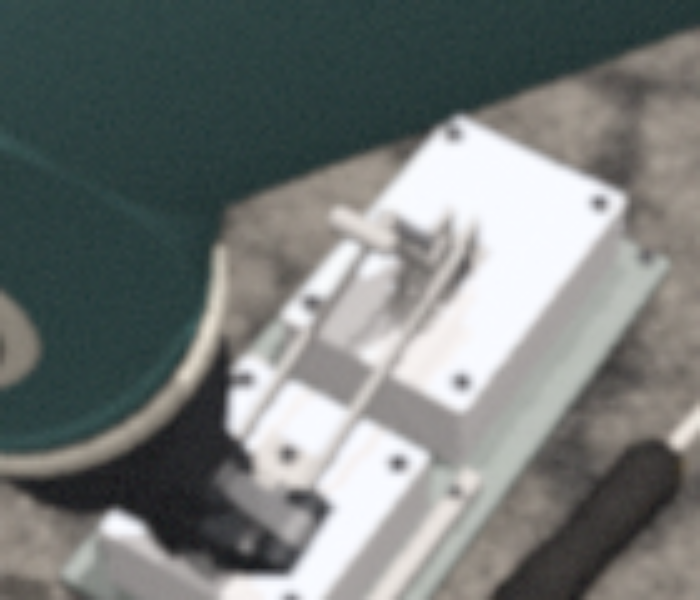

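Emit:
{"op": "send_rows", "data": {
  "deltas": [0, -1, 1.5, -0.6, 0, 0, 0, 0, -1, 2.5, -1, 0, 0, 0, 0, -1, 3, -1.3, 0, 0, 0, 0, -1, 3, -1.3, 0, 0, 0]
}}

```text
time: 5.45
ee_pos: [0.546, 0.148, 0.0554]
ee_rot: [[0.999, -0.038, -0.014], [-0.04, -0.961, -0.273], [-0.003, 0.274, -0.962]]
wrist_force: [-1.6, -4.1, -1.3]
grip_width: 0.108
```

```bash
python3 - <<'E'
from h import *
s=st()
for b in [(121.5,50),(120,48.5),(118,48.2),(117,48.2),(116,48.2),(115,48.2),(114,48),(113,48),(112,48)]:
    P,R,q,th=grip(*b,2.0);print(b,"q",q.round(3),"th",np.degrees(th).round(1),rel(P,R,s).round(1))
E
```

```text
t 5.45 tcp mould [143.5  -1.1  55.4] tilt z [-0.274  0.003 -0.962] x [-0.002 -1.    -0.003] F mould [-4.11  1.48 -1.33] grip 0.108
(121.5, 50) q 2.237 th -15.1 [-0.6 -1.2 -1.   0.7  0.2 -0. ]
(120, 48.5) q 2.192 th -16.2 [-0.6 -0.4  1.2 -0.3  0.2 -0. ]
(118, 48.2) q 2.115 th -16.8 [-0.6  1.3  2.3 -0.9  0.2 -0. ]
(117, 48.2) q 2.075 th -17.0 [-0.6  2.2  2.6 -1.1  0.2 -0. ]
(116, 48.2) q 2.035 th -17.2 [-0.6  3.2  3.  -1.3  0.2 -0. ]
(115, 48.2) q 1.995 th -17.4 [-0.6  4.1  3.3 -1.5  0.2 -0. ]
(114, 48) q 1.958 th -17.6 [-0.6  4.9  3.8 -1.7  0.2 -0. ]
(113, 48) q 1.918 th -17.7 [-0.6  5.9  4.2 -1.8  0.2 -0. ]
(112, 48) q 1.878 th -17.8 [-0.6  6.8  4.5 -1.9  0.2 -0. ]
```

Emit:
{"op": "send_rows", "data": {
  "deltas": [-0.3, 0.3, 0.8, -0.3, 0, 0, 0, -0.3, 1.3, 1.7, -0.9, 0, 0, 0, -0.3, 1.3, 1.7, -0.9, 0, 0, 0]
}}

```text
time: 5.7
ee_pos: [0.5457, 0.1472, 0.054]
ee_rot: [[0.999, -0.037, -0.014], [-0.039, -0.957, -0.289], [-0.003, 0.289, -0.957]]
wrist_force: [0.5, -2.0, -2.2]
grip_width: 0.109
```

```bash
python3 - <<'E'
from h import *
s=st()
for b in [(120,48.5),(118,48.2),(117,48.2),(116,48.2),(115,48.2),(114,48),(113,48),(112,48)]:
    P,R,q,th=grip(*b,2.0);print(b,"q",q.round(3),"th",np.degrees(th).round(1),rel(P,R,s).round(1))
E
```

```text
t 5.7 tcp mould [142.6  -0.8  54. ] tilt z [-0.289  0.003 -0.957] x [-0.001 -1.    -0.003] F mould [-1.96 -0.55 -2.22] grip 0.109
(120, 48.5) q 2.192 th -16.2 [-0.3 -0.8 -0.4  0.6  0.2  0. ]
(118, 48.2) q 2.115 th -16.8 [-0.3  0.9  0.7 -0.   0.2  0. ]
(117, 48.2) q 2.075 th -17.0 [-0.3  1.8  1.1 -0.2  0.2  0. ]
(116, 48.2) q 2.035 th -17.2 [-0.3  2.7  1.4 -0.4  0.2  0. ]
(115, 48.2) q 1.995 th -17.4 [-0.3  3.6  1.8 -0.6  0.2  0. ]
(114, 48) q 1.958 th -17.6 [-0.3  4.5  2.4 -0.8  0.2  0. ]
(113, 48) q 1.918 th -17.7 [-0.3  5.4  2.7 -0.9  0.2  0. ]
(112, 48) q 1.878 th -17.8 [-0.3  6.4  3.  -1.   0.2  0. ]
```

Emit:
{"op": "send_rows", "data": {
  "deltas": [0, 1, 0.5, -0.1, 0, 0, 0, 0, 1.8, 0.9, -0.2, 0, 0, 0, 0, 2.7, 1.3, -0.4, 0, 0, 0, 0, 2.7, 1.3, -0.4, 0, 0, 0]
}}

```text
time: 6.03
ee_pos: [0.5457, 0.1441, 0.0538]
ee_rot: [[0.999, -0.037, -0.014], [-0.039, -0.955, -0.295], [-0.002, 0.295, -0.956]]
wrist_force: [-0.8, 5.0, -1.3]
grip_width: 0.111
```

```bash
python3 - <<'E'
from h import *
s=st()
for b in [(117,48.2),(116,48.2),(115,48.2),(114,48),(113,48),(112,48)]:
    P,R,q,th=grip(*b,2.0);print(b,"q",q.round(3),"th",np.degrees(th).round(1),rel(P,R,s).round(1))
E
```

```text
t 6.03 tcp mould [139.5  -0.9  53.8] tilt z [-0.295  0.002 -0.956] x [-0.001 -1.    -0.002] F mould [ 4.93  1.   -1.29] grip 0.111
(117, 48.2) q 2.075 th -17.0 [-0.4 -1.1 -0.1  0.1  0.1 -0. ]
(116, 48.2) q 2.035 th -17.2 [-0.4 -0.2  0.3 -0.   0.1 -0. ]
(115, 48.2) q 1.995 th -17.4 [-0.4  0.8  0.6 -0.2  0.1 -0. ]
(114, 48) q 1.958 th -17.6 [-0.4  1.6  1.2 -0.4  0.1 -0. ]
(113, 48) q 1.918 th -17.7 [-0.4  2.5  1.6 -0.6  0.1 -0. ]
(112, 48) q 1.878 th -17.8 [-0.4  3.5  1.9 -0.7  0.1 -0. ]
```

Emit:
{"op": "send_rows", "data": {
  "deltas": [0, 0.5, 0.3, -0.1, 0, 0, 0, 0, 1, 0.5, -0.2, 0, 0, 0, 0, 1, 0.5, -0.2, 0, 0, 0]
}}

```text
time: 6.28
ee_pos: [0.5457, 0.1434, 0.0536]
ee_rot: [[0.999, -0.037, -0.014], [-0.039, -0.954, -0.297], [-0.002, 0.298, -0.955]]
wrist_force: [0.9, 7.6, -0.8]
grip_width: 0.112
```

```bash
python3 - <<'E'
from h import *
s=st()
for b in [(116,48.2),(115,48.2),(114,48),(113,48),(112,48)]:
    P,R,q,th=grip(*b,2.0);print(b,"q",q.round(3),"th",np.degrees(th).round(1),rel(P,R,s).round(1))
E
```

```text
t 6.28 tcp mould [138.8  -1.   53.6] tilt z [-0.298  0.002 -0.955] x [-0.001 -1.    -0.002] F mould [ 7.64 -0.57 -0.79] grip 0.112
(116, 48.2) q 2.035 th -17.2 [-0.5 -0.8 -0.1  0.1  0.1  0. ]
(115, 48.2) q 1.995 th -17.4 [-0.5  0.1  0.3 -0.   0.1  0. ]
(114, 48) q 1.958 th -17.6 [-0.5  1.   0.9 -0.3  0.1  0. ]
(113, 48) q 1.918 th -17.7 [-0.5  1.9  1.2 -0.4  0.1  0. ]
(112, 48) q 1.878 th -17.8 [-0.5  2.8  1.5 -0.5  0.1  0. ]
```

Emit:
{"op": "send_rows", "data": {
  "deltas": [0.4, 0.5, 0.6, -0.1, 0, 0, 0, 0.4, 0.5, 0.6, -0.1, 0, 0, 0, 0.4, 0.5, 0.6, -0.1, 0, 0, 0]
}}

```text
time: 6.53
ee_pos: [0.546, 0.1432, 0.0531]
ee_rot: [[0.999, -0.036, -0.014], [-0.039, -0.954, -0.298], [-0.002, 0.299, -0.954]]
wrist_force: [-1.2, 9.5, -1.3]
grip_width: 0.107
```

```bash
python3 - <<'E'
from h import *
s=st()
for b in [(115,48.2),(114,48)]:
    P,R,q,th=grip(*b,2.0);print(b,"q",q.round(3),"th",np.degrees(th).round(1),rel(P,R,s).round(1))
E
```

```text
t 6.53 tcp mould [138.6  -1.3  53.1] tilt z [-0.299  0.002 -0.954] x [-0.    -1.    -0.002] F mould [ 9.47  1.56 -1.31] grip 0.107
(115, 48.2) q 1.995 th -17.4 [-0.8  0.1 -0.2  0.   0.1  0. ]
(114, 48) q 1.958 th -17.6 [-0.8  0.9  0.3 -0.2  0.1  0. ]
```

Emit:
{"op": "send_rows", "data": {
  "deltas": [0, 0.2, 0.8, 0, 0, 0, 0, 0, 0.2, 0.8, 0, 0, 0, 0]
}}

```text
time: 6.7
ee_pos: [0.5461, 0.143, 0.0525]
ee_rot: [[0.999, -0.036, -0.013], [-0.038, -0.954, -0.298], [-0.002, 0.299, -0.954]]
wrist_force: [-0.2, 11.7, -0.9]
grip_width: 0.112
```

```bash
python3 - <<'E'
from h import *
s=st()
for b in [(115,48.2),(114,48)]:
    P,R,q,th=grip(*b,2.0);print(b,"q",q.round(3),"th",np.degrees(th).round(1),rel(P,R,s).round(1))
p=manip.capture("scene");save("scene6.png",(p["pixels"][160:280,190:330] ),5)
E
```

```text
t 6.7 tcp mould [138.4  -1.4  52.5] tilt z [-0.299  0.002 -0.954] x [-0.    -1.    -0.002] F mould [11.65  0.61 -0.86] grip 0.112
(115, 48.2) q 1.995 th -17.4 [-0.9  0.1 -0.9  0.   0.1  0. ]
(114, 48) q 1.958 th -17.6 [-0.9  0.9 -0.4 -0.2  0.1  0. ]
```

View pics/scene6.png

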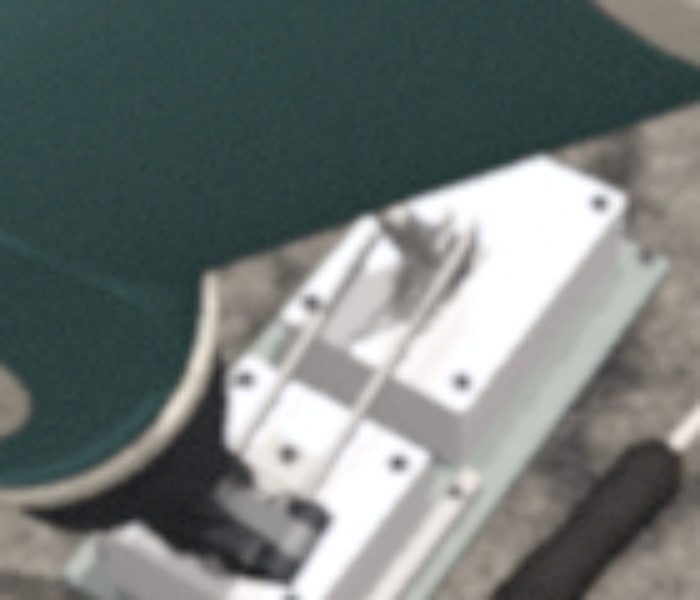

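Emit:
{"op": "send_rows", "data": {
  "deltas": [-0.5, -0.6, -0.5, 0, 0, 0, 0, -0.5, -0.6, -0.5, 0, 0, 0, 30, -0.5, -0.6, -0.5, 0, 0, 0, 35, -0.5, -0.6, -0.5, 0, 0, 0, 35, -0.5, -0.6, -0.5, 0, 0, 0, 35]
}}

```text
time: 7.17
ee_pos: [0.5455, 0.1417, 0.0528]
ee_rot: [[0.999, -0.038, -0.015], [-0.04, -0.953, -0.3], [-0.003, 0.301, -0.954]]
wrist_force: [0.7, -0.7, -0.6]
grip_width: 0.347
```

```bash
python3 - <<'E'
from h import *
s=st()
E
```

```text
t 7.17 tcp mould [137.1  -0.8  52.8] tilt z [-0.301  0.003 -0.954] x [-0.002 -1.    -0.003] F mould [-0.62 -0.71 -0.6 ] grip 0.347
```

Emit:
{"op": "send_rows", "data": {
  "deltas": [0, 0, -15, 0, 0, 0, 35, 0, 0, -35, 0, 0, 0, 35, 0, 0, -60, 0, 0, 0, 35, 0, 0, -90, 0, 0, 0, 20, 0, 0, -120, 0, 0, 0, 0]
}}

```text
time: 7.58
ee_pos: [0.5469, 0.1779, 0.1683]
ee_rot: [[0.999, -0.038, -0.015], [-0.04, -0.953, -0.301], [-0.003, 0.301, -0.954]]
wrist_force: [-0.6, 1.0, 0.1]
grip_width: 0.078
```

```bash
python3 - <<'E'
from h import *
import pickle
s=st()
d={}
v,u=np.mgrid[0:384,0:512]
for n in("scene","top"):
    p=d[n]=manip.capture(n);save(n+"7.png",(p["pixels"][140:290,180:340] if n=="scene" else p["pixels"][105:270,130:310]),3.6)
    Q=mld(world(p,u,v))*1000
    m=(Q[...,2]>47)&(abs(Q[...,1])<20)&(Q[...,0]>-80)&(Q[...,0]<150)&(Q[...,2]<150)
    for b in range(-40,150,10):
        k=m&(Q[...,0]>=b)&(Q[...,0]<b+10)
        if k.sum(): P=Q[k]; print(n,b,k.sum(),"y",P[:,1].min().round(1),P[:,1].max().round(1),"z",np.percentile(P[:,2],[5,50,95]).round(1))
pickle.dump(d,open("p7.pkl","wb"))
E
```

```text
t 7.58 tcp mould [173.4  -0.8 168.3] tilt z [-0.301  0.004 -0.954] x [-0.002 -1.    -0.003] F mould [0.96 0.62 0.05] grip 0.078
scene -30 3 y -6.9 7.6 z [47.4 47.7 62.1]
scene -20 28 y -7.2 10.1 z [47.7 63.4 66.6]
scene -10 11 y -5.4 19.0 z [49.8 58.7 65.6]
scene 0 65 y -10.8 17.7 z [48.2 66.1 88.8]
scene 10 106 y -17.7 17.0 z [47.6 75.2 87.9]
scene 20 72 y -17.5 16.3 z [ 47.6  80.6 107.1]
scene 30 79 y -17.7 16.5 z [ 71.5 126.3 131.9]
scene 40 66 y -17.6 16.6 z [ 66.9 100.6 130.3]
scene 50 27 y -17.7 16.2 z [63.5 68.8 71. ]
scene 60 36 y -18.4 16.6 z [59.3 65.4 69.4]
scene 70 31 y -17.9 16.2 z [57.1 62.3 65.8]
scene 80 35 y -18.3 16.6 z [47.7 58.7 62.1]
scene 90 83 y -18.0 16.8 z [47.2 49.7 58.2]
scene 100 71 y -17.6 16.5 z [47.7 49.6 54.9]
scene 110 106 y -18.3 16.5 z [48.  50.9 56.1]
scene 120 24 y -5.7 4.3 z [49.5 51.2 52.9]
scene 130 25 y -4.2 4.4 z [51.1 60.2 77.7]
scene 140 72 y -6.1 4.4 z [54.4 75.  80.5]
top -40 3 y -8.2 16.4 z [47.4 47.6 48.3]
top -30 10 y -19.0 14.4 z [47.9 48.3 49.7]
top -20 41 y -7.0 16.8 z [47.5 55.5 67.3]
top -10 50 y -18.5 12.5 z [48.  62.6 73.2]
top 0 77 y -18.0 17.7 z [60.7 83.1 90.2]
top 10 80 y -16.1 17.9 z [74.9 84.7 95.2]
top 20 81 y -16.1 16.1 z [ 78.4 107.3 119.2]
top 30 73 y -12.7 16.1 z [ 75.4 128.5 132.4]
top 40 24 y -16.5 16.2 z [ 71.7 101.6 131.5]
top 50 18 y -17.1 16.0 z [67.7 69.5 72.4]
top 60 19 y -17.1 16.2 z [62.8 67.  70.1]
top 70 16 y -17.3 15.7 z [47.9 63.6 65.7]
top 80 19 y -18.0 15.8 z [47.3 59.  62.6]
top 90 58 y -17.7 15.6 z [47.3 49.4 58.8]
top 100 57 y -19.2 15.5 z [47.3 50.  57. ]
top 110 51 y -19.0 15.3 z [47.8 51.8 57. ]
top 120 25 y -11.7 4.0 z [48.9 51.  53.8]
top 130 37 y -18.0 8.4 z [49.1 65.9 79. ]
top 140 29 y -19.7 17.7 z [51.5 77.8 82.4]
```

View pics/scene7.png

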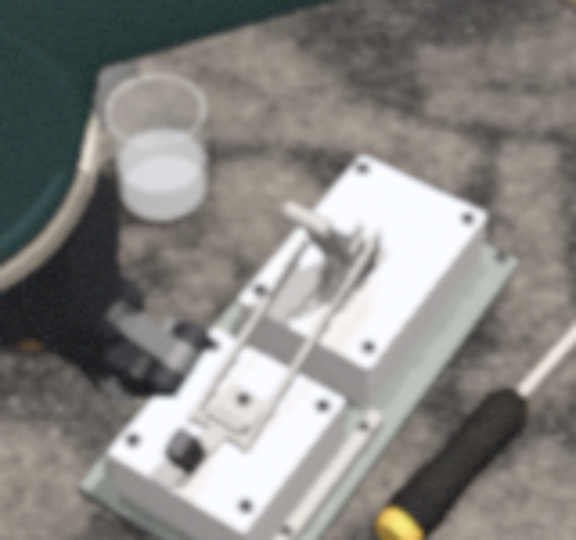

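```bash
cat >> h.py <<'E'
def push(q,r=None):
    d=np.array([-np.cos(q),np.sin(q)]);n=np.array([np.sin(q),np.cos(q)]);pv=np.array([0,59.])
    if q>=np.pi/2:
        e=pv+82*d+7*n;return np.array([e[0]+11,e[1]-10])
    r=72+6*(1-q/(np.pi/2)) if r is None else r
    c=pv+r*d+7*n;return np.array([c[0]+11,c[1]])
RV=np.stack([M@[0,-1,0],M@[-1,0,0],M@[0,0,-1]],1)
def prow(q): x,z=push(q);return wld(np.array([x,-.5,z])/1000)
E
python3 - <<'E'
from h import *
s=st()
for m in[(75,-.5,160),(75,-.5,122),(62,-.5,120)]:print(m,rel(wld(np.array(m)/1000),RV,s))
for q in np.arange(2,-.01,-.1):print(q.round(2),push(q).round(1))
E
```

```text
t 7.68 tcp mould [175.5  -2.8 171. ] tilt z [-0.297 -0.002 -0.955] x [-0.    -1.     0.002] F mould [-0.25 -0.72 -0.26] grip -0.001
(75, -0.5, 160) [-2.340e+00  9.271e+01  4.036e+01  1.727e+01 -1.200e-01 -2.000e-02]
(75, -0.5, 122) [-2.420e+00  8.143e+01  7.665e+01  1.727e+01 -1.200e-01 -2.000e-02]
(62, -0.5, 120) [-2.420e+00  9.325e+01  8.242e+01  1.727e+01 -1.200e-01 -2.000e-02]
2.0 [ 51.5 120.6]
1.9 [ 44.1 124.3]
1.8 [ 36.4 127.3]
1.7 [ 28.5 129.4]
1.6 [ 20.4 130.8]
1.5 [ 12.9 131.6]
1.4 [  5.5 131.8]
1.3 [ -1.8 131.2]
1.2 [ -9.1 130. ]
1.1 [-16.2 127.9]
1.0 [-23.2 125.2]
0.9 [-29.9 121.8]
0.8 [-36.2 117.6]
0.7 [-42.1 112.9]
0.6 [-47.5 107.5]
0.5 [-52.4 101.6]
0.4 [-56.7  95.2]
0.3 [-60.4  88.4]
0.2 [-63.3  81.2]
0.1 [-65.5  73.7]
-0.0 [-67.  66.]
```

Emit:
{"op": "send_rows", "data": {
  "deltas": [-1, 23, 10, 4.3, 0, 0, 0, -2, 46, 20, 8.6, 0, 0, 0, -2.3, 70, 30, 13, 0, 0, 0, -2.3, 92.7, 40, 17.3, 0, 0, 0, -2.3, 92.7, 40, 17.3, 0, 0, 0]
}}

```text
time: 8.1
ee_pos: [0.5405, 0.0686, 0.1571]
ee_rot: [[0.999, -0.052, -0.002], [-0.052, -0.999, -0.0], [-0.002, 0.0, -1.0]]
wrist_force: [-0.1, -1.8, 0.1]
grip_width: -0.002
```

```bash
python3 - <<'E'
from h import *
s=st()
for m in[(75,-.5,122),(62,-.5,120)]:print(m,rel(wld(np.array(m)/1000),RV,s))
E
```

```text
t 8.1 tcp mould [ 63.9   1.3 157.1] tilt z [-0.     0.002 -1.   ] x [-0.014 -1.    -0.002] F mould [-1.83  0.06  0.12] grip -0.002
(75, -0.5, 122) [ 1.730e+00 -1.113e+01  3.508e+01  2.000e-02  9.000e-02 -7.800e-01]
(62, -0.5, 120) [ 1.910e+00  1.870e+00  3.709e+01  2.000e-02  9.000e-02 -7.800e-01]
```

Emit:
{"op": "send_rows", "data": {
  "deltas": [0, 0, 0, 0, 0, 0, 0, 0, 0, 0, 0, 0, 0, 0, 0, 0, 0, 0, 0, 0, 0]
}}

```text
time: 8.35
ee_pos: [0.5408, 0.0792, 0.1566]
ee_rot: [[0.999, -0.038, -0.003], [-0.038, -0.999, -0.003], [-0.003, 0.003, -1.0]]
wrist_force: [0.3, 0.2, 0.6]
grip_width: -0.005
```

```bash
python3 - <<'E'
from h import *
s=st()
for m in[(75,-.5,122),(62,-.5,120)]:print(m,rel(wld(np.array(m)/1000),RV,s))
E
```

```text
t 8.35 tcp mould [ 74.5   1.5 156.6] tilt z [-0.003  0.003 -1.   ] x [ 0.    -1.    -0.003] F mould [ 0.2  -0.32  0.55] grip -0.005
(75, -0.5, 122) [ 2.110e+00 -6.600e-01  3.454e+01  2.000e-01  1.800e-01  3.000e-02]
(62, -0.5, 120) [2.110e+00 1.233e+01 3.659e+01 2.000e-01 1.800e-01 3.000e-02]
```

Emit:
{"op": "send_rows", "data": {
  "deltas": [2, 0, 10, 0.2, 0.2, 0, 0, 2, 1, 20, 0.2, 0.2, 0, 0, 2, 3, 30, 0.2, 0.2, 0, 0, 2, 4, 34.5, 0.2, 0.2, 0, 0, 2, 5, 34.5, 0.2, 0.2, 0, 0]
}}

```text
time: 8.77
ee_pos: [0.5417, 0.0726, 0.1207]
ee_rot: [[0.999, -0.04, -0.001], [-0.04, -0.999, -0.0], [-0.001, 0.001, -1.0]]
wrist_force: [-0.5, -0.6, -0.7]
grip_width: -0.001
```

Emit:
{"op": "send_rows", "data": {
  "deltas": [0, 2, 0, 0, 0, 0, 0, 0, 4, 0.5, 0, 0, 0, 0, 0, 6, 1, 0, 0, 0, 0]
}}

```text
time: 9.02
ee_pos: [0.5426, 0.0665, 0.1217]
ee_rot: [[0.999, -0.04, 0.002], [-0.04, -0.999, 0.001], [0.002, -0.001, -1.0]]
wrist_force: [0.8, 0.4, 0.2]
grip_width: -0.001
```

```bash
python3 - <<'E'
from h import *
s=st()
for q in (2,1.9,1.8,1.7,1.6):print(q,rel(prow(q),RV,s))
p=manip.capture("scene");save("scene8.png",(p["pixels"][130:280,180:340] ),4)
E
```

```text
t 9.02 tcp mould [ 61.9  -0.8 121.7] tilt z [ 0.001 -0.002 -1.   ] x [-0.001 -1.     0.002] F mould [ 0.43 -0.83  0.24] grip -0.001
2 [-0.29 10.43  1.07 -0.04 -0.09 -0.08]
1.9 [-0.27 17.78 -2.62 -0.04 -0.09 -0.08]
1.8 [-0.25 25.47 -5.56 -0.04 -0.09 -0.08]
1.7 [-0.24 33.4  -7.71 -0.04 -0.09 -0.08]
1.6 [-2.200e-01  4.152e+01 -9.070e+00 -4.000e-02 -9.000e-02 -8.000e-02]
```

View pics/scene8.png

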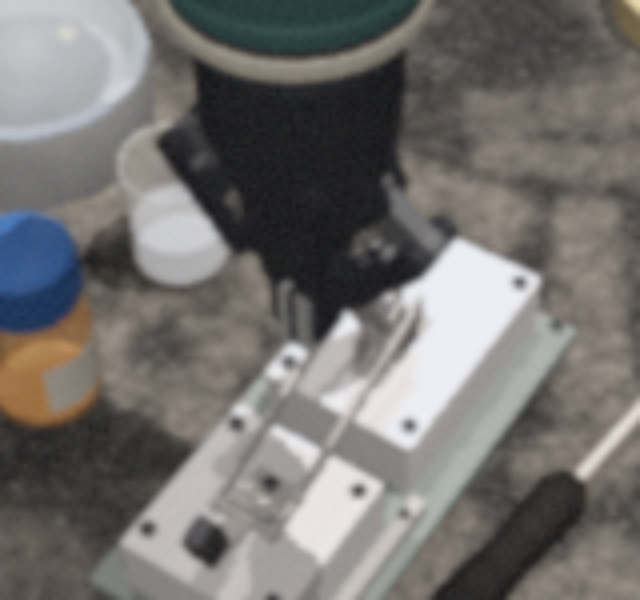

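Emit:
{"op": "send_rows", "data": {
  "deltas": [0, 3, 0, 0, 0, 0, 0, 0, 6, 0.5, 0, 0, 0, 0, 0, 9, 0, 0, 0, 0, 0, 0, 12, 0, 0, 0, 0, 0, 0, 15, -1, 0, 0, 0, 0]
}}

```text
time: 9.48
ee_pos: [0.542, 0.0523, 0.1227]
ee_rot: [[0.999, -0.039, 0.001], [-0.039, -0.999, 0.002], [0.001, -0.002, -1.0]]
wrist_force: [-0.8, 8.4, 7.1]
grip_width: 0.0
```

```bash
python3 - <<'E'
from h import *
s=st()
for q in (2,1.9,1.8,1.7,1.6):print(q,rel(prow(q),RV,s))
E
```

```text
t 9.48 tcp mould [ 47.7  -0.8 122.7] tilt z [ 0.002 -0.001 -1.   ] x [-0.001 -1.     0.001] F mould [8.4  1.14 7.1 ] grip 0.0
2 [-0.26 -3.79  2.01 -0.1  -0.08 -0.05]
1.9 [-0.25  3.56 -1.68 -0.1  -0.08 -0.05]
1.8 [-0.24 11.24 -4.63 -0.1  -0.08 -0.05]
1.7 [-0.23 19.18 -6.79 -0.1  -0.08 -0.05]
1.6 [-0.22 27.29 -8.15 -0.1  -0.08 -0.05]
```

Emit:
{"op": "send_rows", "data": {
  "deltas": [0, 3, -1.5, 0, 0, 0, 0, 0, 6, -3, 0, 0, 0, 0, 0, 9, -4, 0, 0, 0, 0, 0, 12, -5, 0, 0, 0, 0, 0, 15, -6, 0, 0, 0, 0]
}}

```text
time: 9.9
ee_pos: [0.5413, 0.0384, 0.1287]
ee_rot: [[0.999, -0.038, 0.001], [-0.038, -0.999, 0.003], [0.001, -0.003, -1.0]]
wrist_force: [-0.2, 12.0, 2.9]
grip_width: 0.0
```

```bash
python3 - <<'E'
from h import *
s=st()
for q in (1.9,1.8,1.7,1.6,1.5,1.4,1.3):print(q,rel(prow(q),RV,s)[:3])
p=manip.capture("scene");save("scene9.png",(p["pixels"][130:280,180:340] ),4)
E
```

```text
t 9.9 tcp mould [ 33.7  -0.6 128.7] tilt z [ 0.003 -0.001 -1.   ] x [ 0.    -1.     0.001] F mould [11.95  0.69  2.88] grip 0.0
1.9 [ -0.14 -10.42   4.39]
1.8 [-0.14 -2.74  1.43]
1.7 [-0.13  5.2  -0.74]
1.6 [-0.13 13.31 -2.11]
1.5 [-0.13 20.83 -2.95]
1.4 [-0.14 28.15 -3.17]
1.3 [-0.14 35.49 -2.65]
```

View pics/scene9.png

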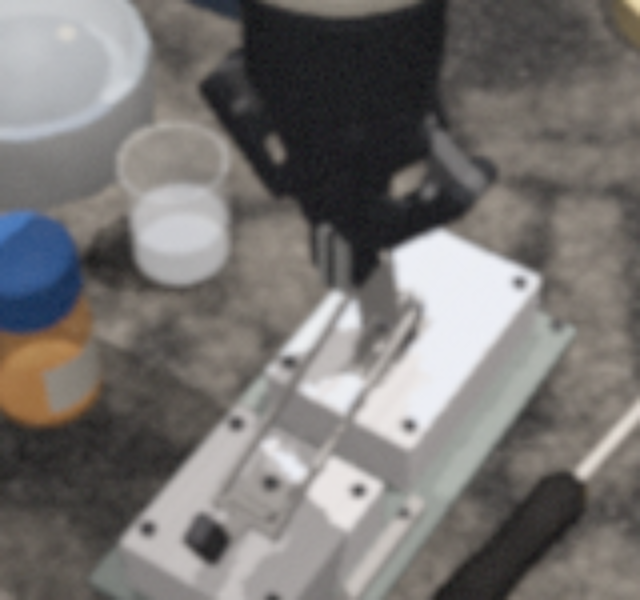

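Emit:
{"op": "send_rows", "data": {
  "deltas": [0, 4, -0.5, 0, 0, 0, 0, 0, 8, -1, 0, 0, 0, 0, 0, 12, -2, 0, 0, 0, 0, 0, 16, -2.5, 0, 0, 0, 0, 0, 20, -3, 0, 0, 0, 0]
}}

```text
time: 10.37
ee_pos: [0.5407, 0.0182, 0.1318]
ee_rot: [[0.999, -0.038, 0.002], [-0.038, -0.999, 0.003], [0.002, -0.003, -1.0]]
wrist_force: [0.7, 10.7, 3.0]
grip_width: -0.0
```

```bash
python3 - <<'E'
from h import *
s=st()
for q in (1.5,1.4,1.3,1.2,1.1,1.0):print(q,rel(prow(q),RV,s)[:3])
p=manip.capture("scene");save("scene10.png",(p["pixels"][130:280,180:340] ),4)
E
```

```text
t 10.37 tcp mould [ 13.6  -0.7 131.8] tilt z [ 0.003 -0.002 -1.   ] x [ 0.    -1.     0.002] F mould [10.75 -0.28  2.97] grip -0.0
1.5 [-0.25  0.69  0.2 ]
1.4 [-0.25  8.01 -0.02]
1.3 [-0.25 15.35  0.5 ]
1.2 [-0.25 22.64  1.77]
1.1 [-0.26 29.81  3.77]
1.0 [-0.26 36.77  6.49]
```

View pics/scene10.png

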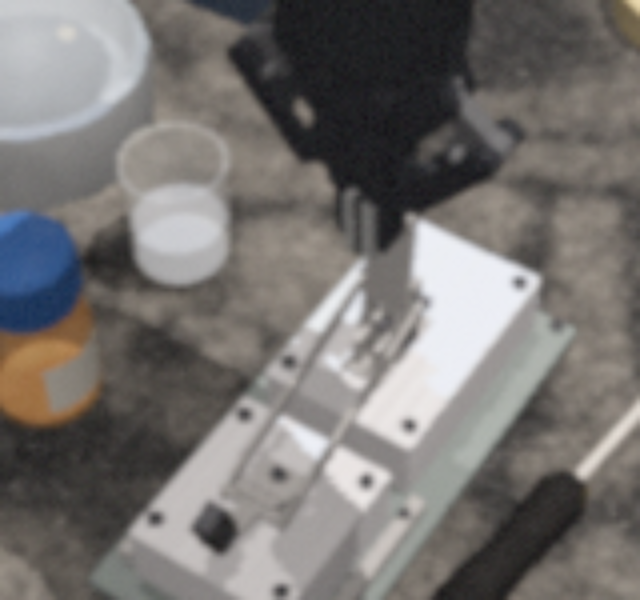

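Emit:
{"op": "send_rows", "data": {
  "deltas": [0, 4, 0, 0, 0, 0, 0, 0, 8, 0, 0, 0, 0, 0, 0, 12, 0.3, 0, 0, 0, 0, 0, 17, 0.8, 0, 0, 0, 0, 0, 22, 1.6, 0, 0, 0, 0]
}}

```text
time: 10.83
ee_pos: [0.5396, -0.0041, 0.1299]
ee_rot: [[0.999, -0.038, 0.001], [-0.038, -0.999, 0.002], [0.001, -0.002, -1.0]]
wrist_force: [2.6, 9.0, -3.3]
grip_width: -0.001
```

```bash
python3 - <<'E'
from h import *
s=st()
for q in (1.2,1.1,1.0,.9,.8,.7):print(q,rel(prow(q),RV,s)[:3])
E
```

```text
t 10.83 tcp mould [ -8.8  -0.6 129.9] tilt z [ 0.002 -0.001 -1.   ] x [-0.    -1.     0.001] F mould [ 9.05 -2.23 -3.34] grip -0.001
1.2 [-0.07  0.32 -0.1 ]
1.1 [-0.07  7.48  1.9 ]
1.0 [-0.08 14.44  4.63]
0.9 [-0.08 21.13  8.06]
0.8 [-0.09 27.46 12.16]
0.7 [-0.09 33.38 16.91]
```

Emit:
{"op": "send_rows", "data": {
  "deltas": [0, 4, 1, 0, 0, 0, 0, 0, 8, 2.1, 0, 0, 0, 0, 0, 12, 3.6, 0, 0, 0, 0, 0, 16, 5.4, 0, 0, 0, 0, 0, 20, 7.5, 0, 0, 0, 0]
}}

```text
time: 11.25
ee_pos: [0.5388, -0.0239, 0.122]
ee_rot: [[0.999, -0.038, 0.001], [-0.038, -0.999, 0.002], [0.001, -0.002, -1.0]]
wrist_force: [2.8, 9.8, -4.5]
grip_width: -0.001
```

```bash
python3 - <<'E'
from h import *
s=st()
for q in (1,.9,.8,.7,.6,.5,.4):print(q,rel(prow(q),RV,s)[:3])
p=manip.capture("scene");save("scene11.png",(p["pixels"][130:280,180:340] ),4)
E
```

```text
t 11.25 tcp mould [-28.6  -0.4 122. ] tilt z [ 0.002 -0.001 -1.   ] x [ 0.    -1.     0.001] F mould [ 9.88 -2.44 -4.52] grip -0.001
1 [ 0.05 -5.41 -3.16]
0.9 [0.05 1.28 0.27]
0.8 [0.05 7.61 4.37]
0.7 [ 0.04 13.53  9.12]
0.6 [ 0.04 18.98 14.46]
0.5 [ 0.03 23.88 20.35]
0.4 [ 0.03 28.18 26.74]
```

View pics/scene11.png

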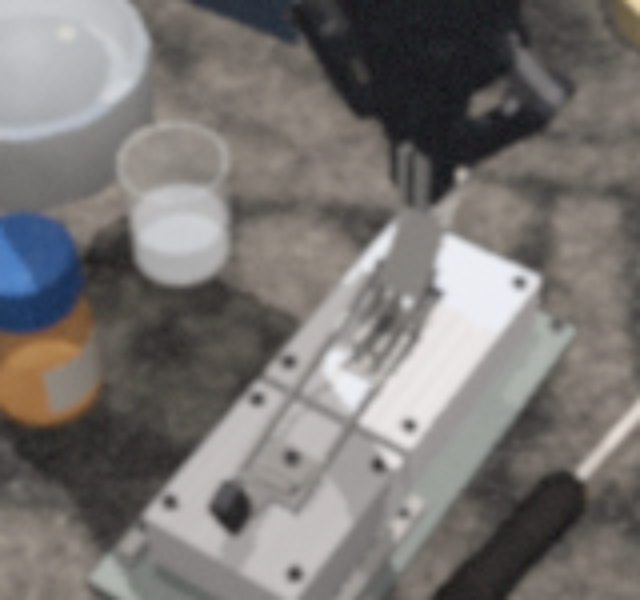

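Emit:
{"op": "send_rows", "data": {
  "deltas": [0, 3, 3, 0, 0, 0, 0, 0, 6, 6, 0, 0, 0, 0, 0, 9, 9, 0, 0, 0, 0, 0, 12, 12, 0, 0, 0, 0, 0, 14.5, 15, 0, 0, 0, 0]
}}

```text
time: 11.72
ee_pos: [0.5382, -0.04, 0.107]
ee_rot: [[0.999, -0.04, 0.001], [-0.04, -0.999, 0.001], [0.001, -0.001, -1.0]]
wrist_force: [0.4, 3.3, 2.9]
grip_width: -0.0
```

```bash
python3 - <<'E'
from h import *
s=st()
for q in (.7,.6,.5,.4,.3,.2,.1,0):print(q,rel(prow(q),RV,s)[:3])
p=manip.capture("scene");save("scene12.png",(p["pixels"][130:280,180:340] ),4)
E
```

```text
t 11.72 tcp mould [-44.7  -0.5 107. ] tilt z [ 0.001 -0.001 -1.   ] x [-0.001 -1.     0.001] F mould [ 3.32 -0.31  2.92] grip -0.0
0.7 [ 0.02 -2.57 -5.85]
0.6 [ 0.02  2.86 -0.5 ]
0.5 [0.02 7.75 5.4 ]
0.4 [ 0.02 12.04 11.8 ]
0.3 [ 0.02 15.69 18.62]
0.2 [2.000e-02 1.865e+01 2.581e+01]
0.1 [1.000e-02 2.088e+01 3.330e+01]
0 [1.000e-02 2.235e+01 4.102e+01]
```

View pics/scene12.png

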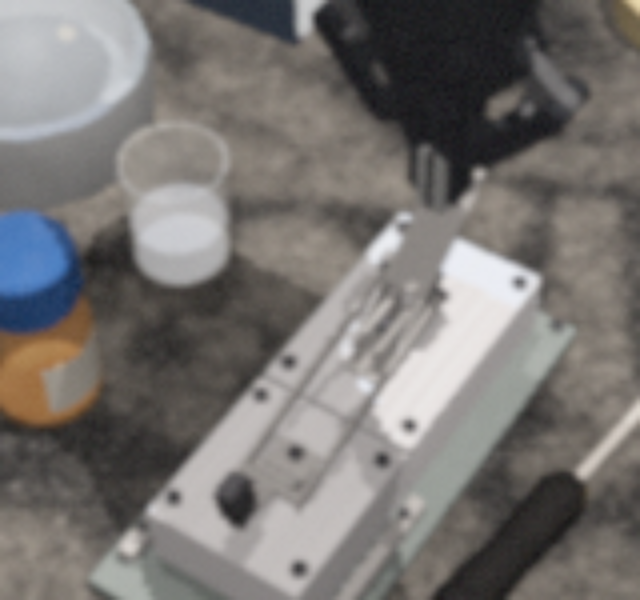

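Emit:
{"op": "send_rows", "data": {
  "deltas": [0, 3.5, 3, 0, 0, 0, 0, 0, 7, 6, 0, 0, 0, 0, 0, 9.5, 9.5, 0, 0, 0, 0, 0, 12, 13, 0, 0, 0, 0, 0, 14, 16.5, 0, 0, 0, 0]
}}

```text
time: 12.18
ee_pos: [0.5374, -0.0526, 0.0901]
ee_rot: [[0.999, -0.039, 0.0], [-0.039, -0.999, 0.002], [0.0, -0.002, -1.0]]
wrist_force: [2.2, 10.1, -3.8]
grip_width: 0.001
```

```bash
python3 - <<'E'
from h import *
s=st()
for q in (.4,.3,.2,.1,0):print(q,rel(prow(q),RV,s)[:3])
E
```

```text
t 12.18 tcp mould [-57.3  -0.2  90.1] tilt z [ 0.002 -0.    -1.   ] x [-0. -1.  0.] F mould [10.23 -1.82 -3.81] grip 0.001
0.4 [ 0.26 -0.61 -5.12]
0.3 [0.26 3.05 1.7 ]
0.2 [0.26 6.01 8.89]
0.1 [ 0.26  8.25 16.37]
0 [ 0.26  9.73 24.09]
```

```bash
python3 - <<'E'
from h import *
v,u=np.mgrid[0:384,0:512]
for n in("scene","top"):
    p=manip.capture(n);save(n+"13.png",(p["pixels"][140:240,230:340] if n=="scene" else p["pixels"][150:250,160:310]),6 if n=="scene" else 4)
    Q=mld(world(p,u,v))*1000
    m=(Q[...,2]>47)&(abs(Q[...,1])<20)&(Q[...,0]>-100)&(Q[...,0]<30)&(Q[...,2]<160)
    for b in range(-100,30,10):
        k=m&(Q[...,0]>=b)&(Q[...,0]<b+10)
        if k.sum(): P=Q[k]; print(n,b,k.sum(),"y",P[:,1].min().round(1),P[:,1].max().round(1),"z",np.percentile(P[:,2],[5,50,95]).round(1))
E
```

```text
scene -80 5 y 10.5 11.9 z [88.7 92.3 94.8]
scene -70 38 y -9.0 19.8 z [ 85.3 112.3 146.1]
scene -60 135 y -18.7 19.7 z [ 82.  112.5 154.3]
scene -50 349 y -19.9 18.8 z [ 79.9 122.8 155.8]
scene -40 85 y -16.5 16.0 z [ 75.2  77.9 158.3]
scene -30 88 y -18.1 17.7 z [64.8 72.9 76.4]
scene -20 115 y -17.2 17.1 z [56.  66.7 72.7]
scene -10 80 y -17.3 16.6 z [58.7 63.6 67.5]
scene 0 100 y -17.8 16.4 z [49.6 61.6 65.4]
scene 10 87 y -17.1 16.8 z [47.8 59.2 65.3]
scene 20 35 y -18.4 17.1 z [47.8 58.8 63.1]
```

View pics/scene13.png

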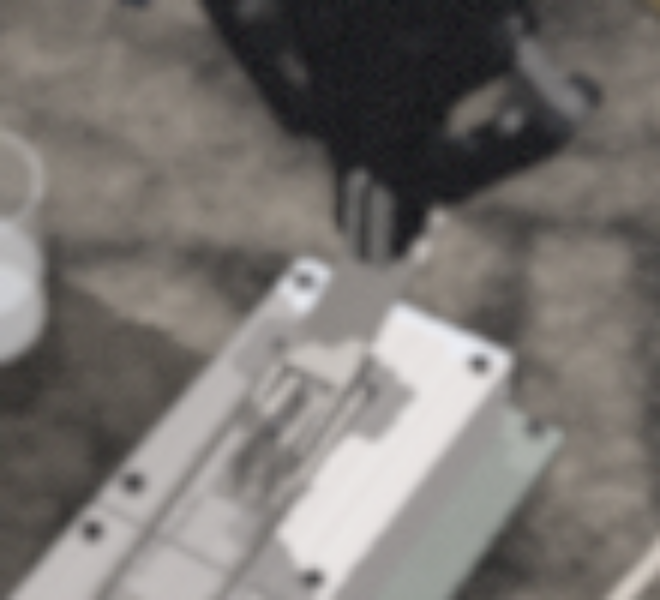

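View pics/top13.png

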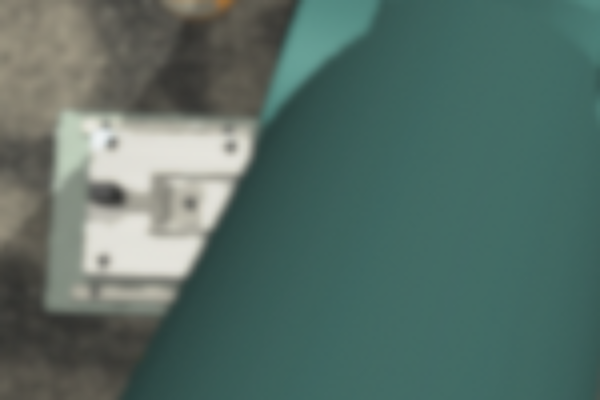

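Emit:
{"op": "send_rows", "data": {
  "deltas": [0, -1.5, 1, 0, 0, 0, 0, 0, -3, 3, 0, 0, 0, 0, 0, -4, 5.5, 0, 0, 0, 0, 0, -4, 7, 0, 0, 0, 0]
}}

```text
time: 12.62
ee_pos: [0.5377, -0.0499, 0.0834]
ee_rot: [[0.999, -0.04, 0.001], [-0.04, -0.999, 0.0], [0.001, -0.0, -1.0]]
wrist_force: [-0.6, -0.3, 1.7]
grip_width: 0.001
```

```bash
python3 - <<'E'
from h import *
s=st()
E
```

```text
t 12.62 tcp mould [-54.6  -0.4  83.4] tilt z [ 0.    -0.001 -1.   ] x [-0.002 -1.     0.001] F mould [-0.34  0.55  1.68] grip 0.001
```

Emit:
{"op": "send_rows", "data": {
  "deltas": [0, 0, 3, 0, 0, 0, 0, 0, 0, 6, 0, 0, 0, 0, 0, 0.5, 9, 0, 0, 0, 0, 0, 0.5, 11, 0, 0, 0, 0]
}}

```text
time: 12.95
ee_pos: [0.5375, -0.0502, 0.0722]
ee_rot: [[0.999, -0.04, 0.0], [-0.04, -0.999, 0.0], [0.0, -0.0, -1.0]]
wrist_force: [-0.7, -0.4, -0.6]
grip_width: 0.003
```

```bash
python3 - <<'E'
from h import *
s=st()
v,u=np.mgrid[0:384,0:512]
for n in("scene",):
    p=manip.capture(n);save(n+"14.png",p["pixels"][140:240,230:340],6)
    Q=mld(world(p,u,v))*1000
    m=(Q[...,2]>47)&(abs(Q[...,1])<20)&(Q[...,0]>-100)&(Q[...,0]<30)&(Q[...,2]<160)
    for b in range(-100,30,10):
        k=m&(Q[...,0]>=b)&(Q[...,0]<b+10)
        if k.sum(): P=Q[k]; print(n,b,k.sum(),"y",P[:,1].min().round(1),P[:,1].max().round(1),"z",np.percentile(P[:,2],[5,50,95]).round(1))
E
```

```text
t 12.95 tcp mould [-54.9  -0.2  72.2] tilt z [ 0. -0. -1.] x [-0.001 -1.     0.   ] F mould [-0.41  0.7  -0.56] grip 0.003
scene -80 12 y 6.4 12.1 z [69.7 73.2 75.5]
scene -70 20 y 8.6 19.6 z [ 70.3 107.8 129.4]
scene -60 63 y -9.0 19.1 z [ 68.7 121.7 136.7]
scene -50 400 y -19.7 20.0 z [ 69.1 107.4 154.6]
scene -40 189 y -17.9 17.3 z [ 66.5 142.  158.3]
scene -30 83 y -19.0 17.9 z [57.2 66.9 68.9]
scene -20 91 y -16.8 16.7 z [51.4 62.8 67.7]
scene -10 80 y -17.7 16.9 z [54.9 62.2 66. ]
scene 0 103 y -17.4 16.7 z [48.5 59.  65.8]
scene 10 93 y -18.1 17.0 z [47.2 56.6 66. ]
scene 20 40 y -17.4 17.0 z [47.4 55.8 59.2]
```

View pics/scene14.png

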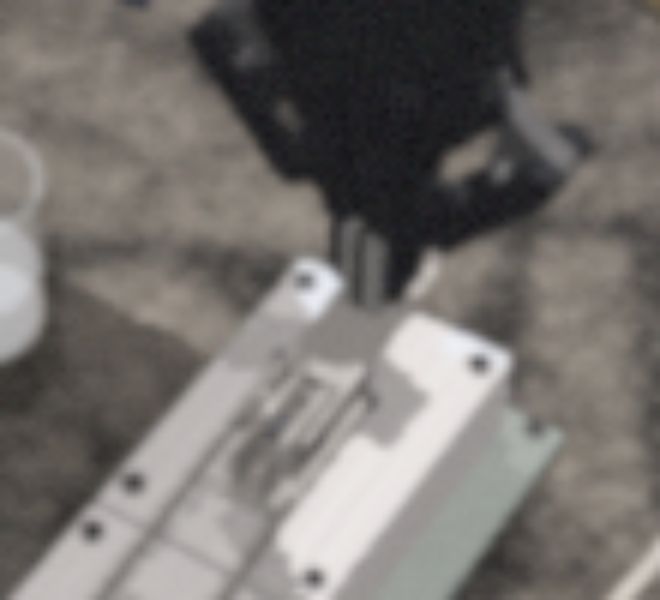

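Emit:
{"op": "send_rows", "data": {
  "deltas": [0, 0.5, 2, 0, 0, 0, 0, 0, 1, 4, 0, 0, 0, 0, 0, 1, 5.5, 0, 0, 0, 0, 0, 1, 6, 0, 0, 0, 0]
}}

```text
time: 13.33
ee_pos: [0.5376, -0.0511, 0.0664]
ee_rot: [[0.999, -0.04, 0.001], [-0.04, -0.999, 0.001], [0.001, -0.001, -1.0]]
wrist_force: [-0.3, 0.5, -0.3]
grip_width: -0.001
```

```bash
python3 - <<'E'
from h import *
s=st()
E
```

```text
t 13.33 tcp mould [-55.8  -0.3  66.4] tilt z [ 0.001 -0.001 -1.   ] x [-0.001 -1.     0.001] F mould [ 0.45  0.32 -0.31] grip -0.001
```

Emit:
{"op": "send_rows", "data": {
  "deltas": [0, 0, 0.5, 0, 0, 0, 0, 0, 0, 1, 0, 0, 0, 0, 0, 0, 1.5, 0, 0, 0, 0]
}}

```text
time: 13.58
ee_pos: [0.5379, -0.0511, 0.0658]
ee_rot: [[0.999, -0.04, 0.001], [-0.04, -0.999, 0.001], [0.001, -0.001, -1.0]]
wrist_force: [-6.4, 0.9, 21.6]
grip_width: 0.0
```

```bash
python3 - <<'E'
from h import *
s=st()
v,u=np.mgrid[0:384,0:512]
for n in("scene",):
    p=manip.capture(n);save(n+"15.png",p["pixels"][140:240,230:340],6)
    Q=mld(world(p,u,v))*1000
    m=(Q[...,2]>47)&(abs(Q[...,1])<13)&(Q[...,0]>-100)&(Q[...,0]<30)&(Q[...,2]<80)
    for b in range(-100,30,10):
        k=m&(Q[...,0]>=b)&(Q[...,0]<b+10)
        if k.sum(): P=Q[k]; print(n,b,k.sum(),"y",P[:,1].min().round(1),P[:,1].max().round(1),"z",np.percentile(P[:,2],[5,50,95]).round(1))
E
```

```text
t 13.58 tcp mould [-55.8  -0.7  65.8] tilt z [ 0.001 -0.001 -1.   ] x [-0.001 -1.     0.001] F mould [ 0.63  6.45 21.59] grip 0.0
scene -90 1 y 10.9 10.9 z [63.2 63.2 63.2]
scene -80 14 y 5.6 12.3 z [63.5 65.2 68.3]
scene -70 12 y 8.4 12.1 z [62.5 64.9 70.2]
scene -60 14 y 5.5 12.2 z [63.9 65.  78. ]
scene -50 87 y -11.8 12.4 z [63.3 67.  79. ]
scene -40 53 y -11.5 11.3 z [60.3 64.9 66.5]
scene -30 64 y -12.6 11.8 z [56.2 64.9 66.6]
scene -20 71 y -11.9 11.5 z [52.9 63.4 66.2]
scene -10 57 y -11.7 12.4 z [54.  62.9 66. ]
scene 0 81 y -12.8 12.6 z [48.3 60.9 66.5]
scene 10 63 y -6.4 9.3 z [47.3 55.  65.5]
scene 20 10 y -9.5 8.7 z [47.4 48.6 60.4]
```

View pics/scene15.png

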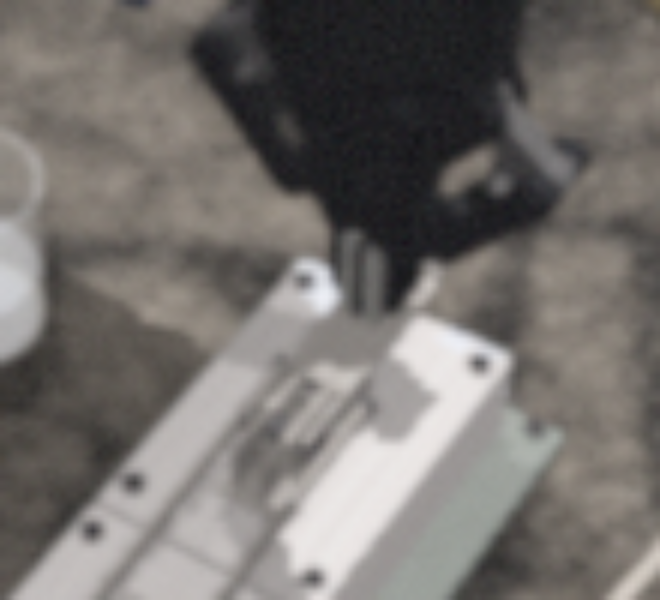

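Emit:
{"op": "send_rows", "data": {
  "deltas": [0, 0, -3, 0, 0, 0, 0, 0, 0, -15, 0, 0, 0, 0, 0, 0, -40, 0, 0, 0, 0, 0, 10, -75, 0, 0, 0, 0, 0, 20, -110, 0, 0, 0, 0]
}}

```text
time: 14.05
ee_pos: [0.5363, -0.0712, 0.1769]
ee_rot: [[0.999, -0.039, -0.0], [-0.039, -0.999, 0.0], [-0.0, -0.0, -1.0]]
wrist_force: [1.3, -0.9, 0.4]
grip_width: 0.0
```

Emit:
{"op": "send_rows", "data": {
  "deltas": [0, 40, -20, 0, 0, 0, 0, 0, 80, -30, 0, 0, 0, 0, 0, 115, -30, 0, 0, 0, 0, 0, 130, -30, 0, 0, 0, 0, 0, 130, -30, 0, 0, 0, 0]
}}

```text
time: 14.47
ee_pos: [0.5306, -0.2056, 0.2065]
ee_rot: [[0.999, -0.045, 0.002], [-0.045, -0.999, -0.001], [0.002, 0.001, -1.0]]
wrist_force: [0.0, -0.4, 0.2]
grip_width: 0.005
```

```bash
python3 - <<'E'
from h import *
s=st()
v,u=np.mgrid[0:384,0:512]
for n in("scene","top"):
    p=manip.capture(n);save(n+"16.png",p["pixels"][140:290,180:340] if n=="scene" else p["pixels"][105:270,130:310],4 if n=="scene" else 3.6)
    Q=mld(world(p,u,v))*1000
    m=(Q[...,2]>47)&(abs(Q[...,1])<20)&(Q[...,0]>-100)&(Q[...,0]<140)&(Q[...,2]<110)
    for b in range(-100,140,10):
        k=m&(Q[...,0]>=b)&(Q[...,0]<b+10)
        if k.sum(): P=Q[k]; print(n,b,k.sum(),"z",np.percentile(P[:,2],[5,50,95]).round(1),end=" | ")
    print()
E
```

```text
t 14.47 tcp mould [-210.5    0.7  206.5] tilt z [-0.001 -0.002 -1.   ] x [-0.007 -1.     0.002] F mould [-0.39 -0.04  0.17] grip 0.005
scene -90 7 z [66.1 68.9 69.7] | scene -80 68 z [63.4 67.3 70.3] | scene -70 55 z [62.7 65.  67.5] | scene -60 48 z [63.  65.1 66.3] | scene -50 56 z [63.4 64.8 66.7] | scene -40 53 z [61.1 64.8 66.3] | scene -30 80 z [55.1 64.1 66.4] | scene -20 86 z [51.3 61.2 66.3] | scene -10 78 z [53.7 61.8 65.6] | scene 0 100 z [49.  58.7 65.3] | scene 10 85 z [48.  56.1 65.2] | scene 20 35 z [47.4 53.2 56.9] | scene 30 26 z [49.3 54.4 57.4] | scene 40 27 z [49.8 53.8 56.2] | scene 50 28 z [48.  52.7 56.1] | scene 60 27 z [47.8 53.3 55.3] | scene 70 75 z [47.3 49.7 53.7] | scene 80 57 z [47.4 49.5 53.4] | scene 90 82 z [49.2 52.3 55.9] | scene 100 15 z [53.  55.5 70.8] | scene 110 59 z [57.9 80.4 87.9] | scene 120 66 z [57.5 74.9 87. ] | 
top -90 11 z [67.6 69.5 71.1] | top -80 54 z [64.  68.3 70.8] | top -70 50 z [54.9 65.4 67.6] | top -60 50 z [63.8 65.6 67.5] | top -50 59 z [62.9 65.2 67.4] | top -40 53 z [60.1 65.2 67.8] | top -30 70 z [56.3 64.9 67.7] | top -20 77 z [48.7 61.2 66.8] | top -10 67 z [50.4 61.  67.2] | top 0 64 z [48.3 60.  66.3] | top 10 52 z [47.4 55.6 65.7] | top 20 24 z [47.2 51.6 58.6] | top 30 13 z [47.5 54.6 57.8] | top 40 14 z [47.4 55.2 57.6] | top 50 18 z [52.3 54.4 56.8] | top 60 20 z [47.2 53.4 55.4] | top 70 67 z [47.6 49.7 55.4] | top 80 65 z [47.4 50.  55.1] | top 90 53 z [48.7 52.9 57.4] | top 100 38 z [47.4 55.8 81.4] | top 110 36 z [65.3 85.4 89. ] | top 120 17 z [47.5 81.5 87. ] |
```

View pics/scene16.png

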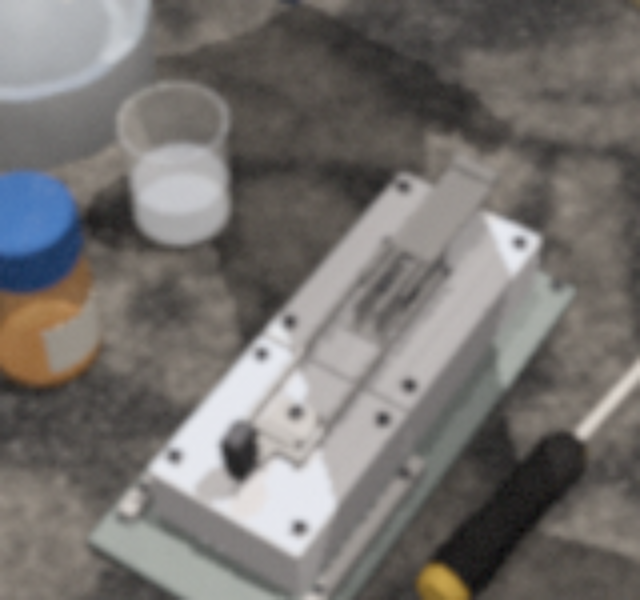

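View pics/top16.png

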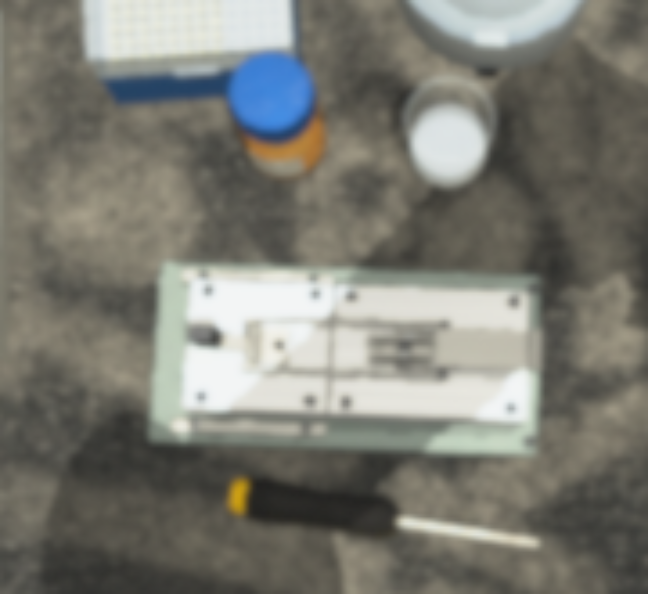

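```bash
python3 -c "
from h import *
st();print(manip.job_done())"
```

```text
t 14.57 tcp mould [-2.063e+02  1.000e-01  2.057e+02] tilt z [ 0.001 -0.001 -1.   ] x [-0.003 -1.     0.001] F mould [ 0.97  0.01 -0.8 ] grip -0.0
the job is handed in; nothing more can be done
None
```

The mould is closed and the job was handed in at about 14.6 s of the 54 s allowed. No verdict was reported.

**What I did**
- I gripped the claw by its tab and lowered the crossbar behind the keeper. I then drew it back until the wrist force rose to about 12 N (18 N was the limit) and the bar stopped. That was about 1 mm from where I had expected the seat.
- I let go of the tab and swung the lever back and down with the closed fingers. The wrist force stayed near 12 N or less until I pressed the lever onto its stop, where it reached about 22 N (limit 40 N). I then moved the arm well clear.

**Last checks**
- **Lever:** its upper face measured a level 65 mm above the bench, so it lies flat. Its stop felt solid at 65.8 mm, against a nominal 66 mm.
- **Mould:** the last pictures show the gap between the halves closed and the crossbar under the keeper.
- **Bystanders:** the beaker, bottle and screwdriver look unmoved in those pictures; I did not measure their positions again.
- **Robot:** it touches nothing, with wrist forces of about 1 N or less.

**Not confirmed, or different from expected**
- I could not read the spring stretch or the bar's exact position. I infer both from the closed mould and the flat lever.
- Midway through the swing, the fingertip caught on what looks like a small upturned lip at the handle's end, with about 11 N along the handle. I moved in about 3 mm and it came free.

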